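# Put the board tray of an opened bench supply into its service position

### The job

Bring the hinged board tray of the opened bench supply into its service position. With the tray still standing open, swing the folded prop leg out by pushing its upright post, through its leaf-spring catch and on until it is firmly against its stop screw, without forcing it; then bring the tray forward by its lip and lower it gently, without letting it drop, until it rests on the leg's rubber cap. Leave the pot, the screwdriver and the cutters where they lie.

Things in the scene. Friction and masses are not known exactly. Their poses are not given: they have to be found in the camera images.
- chassis: the opened bench supply: a grey sheet-metal chassis 220 long (x) x 160 wide (y), side walls 52 high, heavy and fast on the bench. Origin under its centre at bench height; its x axis points from the front panel (knobs) to the rear wall, y to its left, z up.
- prop_leg (a joint): angle of the prop leg about its upright pivot, rad. 0: folded along the right-hand wall, post towards the front panel. It grows as the post swings inward (chassis +y), then rearward: clockwise seen from above, pointing to chassis +y at pi/2. Home against the stop screw at 1.40 to 1.67, as the screw is set. It stays where it is left and takes about 1 N at the post.
- prop_post (a point): the leg's upright post, a plain steel rod of 10 mm diameter; this point is on its axis 85 mm above the bench, 72 mm from the pivot axis. The post stands free from the wall's height (52 mm) to 100 mm, where its rubber cap begins (15 mm diameter, top at 117.5 mm). Pushing the leg with more than 20 N bends it.
- prop_pivot (a point): point on the leg's upright pivot axis, inside the right-hand wall, 62 mm above the bench (chassis frame: x 0, y -68 mm)
- tray (a joint): opening angle of the board tray about its level rear hinge, rad: 0 flat over the chassis, grows as it opens upward and to the rear; it starts standing open a little past upright (1.68 to 1.85). Its hinge is stiff enough to hold it near upright, but below about 1.25 it falls of itself (0.36 kg). On the home leg it rests at about 0.57 to 0.69.
- tray_lip (a point): middle of the tray's lip: a steel bar of 10 mm diameter and 80 mm length, level, parallel to the chassis' y axis, along the free edge of the tray, 162 mm from the hinge axis. Behind it the tray is a 3 mm sheet, with a circuit board on its outer side that ends 40 mm from the lip.
- tray_hinge (a point): middle of the tray's hinge axis, which is parallel to the chassis' y axis, 56 mm above the bench (chassis frame: x 90 mm, y 0)
- pot_middle (a point): bystander: round metal screw pot, 57 mm across, 30 high, behind the chassis; its centre
- driver_middle (a point): bystander: screwdriver with a thick handle, 145 long, lying behind the chassis; its centre
- cutters_middle (a point): bystander: side cutters, 111 x 48 x 12, lying at the left of the chassis' front; their centre
- prop_catch: the leaf-spring catch on the chassis floor, a steel strip lying along the chassis' x axis under the foot's path; origin in its middle, 12 mm above the bench. Its sloped mouth, 30 mm in front of the origin, takes a push of about 7 to 9 N at the post; from there on it drags with 4 to 5 N and holds the leg where it is left. The stop follows about 18 to 37 mm after the mouth, as a sudden hard rise.
- stop_bracket: steel angle bracket, 24 wide, 40 high, behind the catch; it carries the stop screw (7 mm, along the chassis' x axis, 40 mm above the bench). Origin on its front face at the screw's height. The screw's tip, on which the post's rear side comes to rest, stands 21 to 40 mm in front of this face: it is set differently each time and not measured, so it must be felt.

How it is judged:
On the way:
1. the leg is pressed against its stop screw (with at least 2 N) while the tray still stands open (contact force between prop_leg and stop_bracket above 2 N and value of joint tray above 1.35 rad), for 0.04 s.
At the end, for the whole second after the job is handed in: the leg stands in its catch, swung out to at least 1.375 rad (the nearest stop setting less 2 mm), and the tray rests on the leg's top at 0.53 to 0.75 rad, still, with its weight on the leg (contact force between prop_leg and prop_catch above 3 N and value of joint prop_leg above 1.375 rad and value of joint tray between 0.53 and 0.75 rad and contact force between tray and prop_leg above 0.5 N and velocity of joint tray between -0.05 and 0.05 rad/s); the robot touches nothing.
It fails at once if the leg is forced: the robot presses it with more than 20 N (contact force between any of the fingers, the arm and prop_leg above 20 N).
It fails at once if the tray is dropped: it falls faster than 3 rad/s (velocity of joint tray below -3 rad/s).
It fails at once if the pot, the screwdriver or the cutters are moved by more than 20 mm (distance of any of pot_middle, driver_middle, cutters_middle from where it was at the start of the episode above 0.02 m).
It also fails if it takes over 67 s, if anything falls off the work surface, if the arm or the gripper's body presses on something with over 40 N, if the wrist force passes 120 N, or if a joint passes its speed limit or range.

### The arm

A 6-joint arm with a two-finger parallel gripper is mounted at the origin on a cart in front of the work surface, level with it; the furniture and walls round the work are solid. World frame = base frame: x ahead of the robot, y to its left, z up, the work surface at z = 0. Lengths are in m, angles in rad, forces in N, time in s.
With the tool pointing down it reaches from about 0.35 to 0.925 m from the base axis. Payload 6.4 kg.
Tool frame: the origin (TCP) lies on the front face of the gripper's body, between the roots of the fingers; the fingertips stand 97 mm ahead of it and the grasp point (between the pads) lies 78 mm ahead of it; z points along the fingers, y is the direction in which the jaws open and shut (so a half turn about z gives the same grasp; the last joint's range is limited). The gripper opens to 94 mm and grips with 3 to 60 N. Pads are 16 mm wide; open, the fingers measure 119 mm over their backs; the gripper's body (75 mm by 177 mm) begins 78 mm behind the grasp point.
Start: joints at [-1.343, 0.245, 1.558, -0, 1.339, -0.174], TCP at [0.254, -0.598, 0.303] pointing down, gripper open.
Joint ranges: [-3.13, 3.13], [-1.02, 2.26], [0.13, 2.54], [-0.95, 4.09], [0.21, 2.88], [-2.74, 2.74]. Speed limits (rad/s): [2.57, 2.57, 3.14, 3.14, 3.14, 3.14].

### API

Orientations are given as a unit quaternion [x, y, z, w].
In Python, from workcell import read_state, snapshot, finish_job gives the robot as it stands. The module is installed in compiled form; this text tells all that it offers.
- The arm moves only by the tool move_arm, never from a script. Its arguments are lists of equal length, an entry for each row: "grip": the finger opening in mm, from 0 to 94; "offset": the shift along the tool's x, y, z in mm, a list of three; "twist": the turn about the tool's z in degrees. In form: {"grip": [grip, ...], "offset": [[dx, dy, dz], ...], "twist": [twist, ...]}. A call has 1 to 10 rows; each row shifts and turns the commanded pose from where the row before left it, along the tool's axes as they then stand; what a row does not reach is not made up. A row lasts 1/10 s, in which the tool goes at most 50 mm and 8.59 degrees, less where a joint would pass 70% of its speed; a pose out of reach is approached as far as the arm can. A call with a gripper value outside its range is refused whole. The fingers move at their own pace and stop on an object; "newtons" is the grip in N (left out, the last holds). Time passes only in rows, so rows that do not move let the fingers close. It gives the time, the measured TCP pose, the force and the opening at its end, in the units of the state.
- read_state(): the state, without advancing time (a new reading comes with each control period).
- snapshot(name): name is "side" or "top" or "wrist"; returns a dict with "color" (400x640x3 uint8, red, green, blue), "camera_matrix" (3x3 intrinsics, pixels), "extrinsics" (4x4, takes a point from camera to world coordinates). Camera axes: x right, y down, z forward; pixel columns grow to the right and rows downward; lengths in m; the calibration is good to about 2 mm. A picture is of the moment at which its call begins. There is no depth.
- finish_job(): hands the job in, once; it reports no verdict.
The state is a dict: "time_s": time; "qpos": joint angles; "joint_vel": joint speeds; "effort": joint torques, N m; "tcp_pos": TCP position; "eef_rot": TCP orientation; "wrist_force": force on the tool from outside, world axes, zero at the start; "torque": the same for the moment, N m; "finger_gap": finger opening in m.
Only numpy, scipy, OpenCV 4.12 (cv2) and the standard library are available. Lean on these libraries where they do the work, as an engineer would, in place of code of your own. Each camera call takes 0.05 s, during which the arm holds its last target.

## Working session

There is one attempt and no reset: what is moved stays moved. The work goes in short steps, Python scripts to look and compute and a tool call to move; the robot and the scene stay as the last step left them, time stands still between calls to the robot, and variables do not carry over. Pictures are saved under pics/ and viewed, and the job is handed in when it is done.

Besides the shell and the picture viewer there is one more tool, called as name([rows], argument=value, ...), one row to a line, values as JSON. move_arm: Moves the arm, as the interface text tells. Its arguments: {"type":"object","properties":{"grip":{"type":"array","items":{"type":"number"}},"offset":{"type":"array","items":{"type":"array","items":{"type":"number"}}},"twist":{"type":"array","items":{"type":"number"}},"newtons":{"type":"number"}},"required":["grip","offset","twist"]}

```bash
mkdir -p pics; ls
cat > h.py <<'E'
import numpy as np, cv2, json
from workcell import read_state, snapshot, finish_job
def snap(n,f):
    s=snapshot(n); cv2.imwrite('pics/'+f+'.png',s['color'][:,:,::-1]); np.savez('pics/'+f+'.npz',K=s['camera_matrix'],E=s['extrinsics'],c=s['color']); return s
def ld(f):
    d=np.load('pics/'+f+'.npz'); return d['K'],d['E'],d['c']
def ray(f,u,v):
    K,E,_=ld(f); d=E[:3,:3]@np.linalg.solve(K,[u,v,1]); return E[:3,3],d
def onz(f,u,v,z):
    o,d=ray(f,u,v); return o+d*(z-o[2])/d[2]
def tri(a,b):
    o,d=ray(*a);p,e=ray(*b)
    t=np.linalg.lstsq(np.c_[d,-e],p-o,rcond=None)[0]
    x=o+d*t[0];y=p+e*t[1]; return (x+y)/2,np.linalg.norm(x-y)
def proj(f,P):
    K,E,_=ld(f); q=K@(E[:3,:3].T@(np.array(P)-E[:3,3])); return q[:2]/q[2]
E
python3 - <<'E'
from h import *
for n in ['side','top','wrist']:
    s=snap(n,n+'0'); print(n,s['camera_matrix'].tolist(),s['extrinsics'].round(3).tolist())
print(read_state())
E
```

```text
pics
side [[419.8998557183981, 0.0, 309.33672226789264], [0.0, 419.8998557183981, 198.62178118093325], [0.0, 0.0, 1.0]] [[-0.979, -0.071, 0.192, 0.385], [-0.204, 0.426, -0.881, 0.601], [-0.019, -0.902, -0.432, 0.468], [0.0, 0.0, 0.0, 1.0]]
top [[442.84828613936924, 0.0, 322.08165486943983], [0.0, 442.84828613936924, 200.27572771663372], [0.0, 0.0, 1.0]] [[-0.003, -0.987, 0.16, 0.404], [-1.0, 0.003, -0.004, -0.126], [0.003, -0.16, -0.987, 1.039], [0.0, 0.0, 0.0, 1.0]]
wrist [[297.8917692601992, 0.0, 320.0669361448367], [0.0, 297.8917692601992, 198.0795355543018], [0.0, 0.0, 1.0]] [[0.39, -0.895, -0.216, 0.315], [-0.921, -0.38, -0.089, -0.571], [-0.002, 0.234, -0.972, 0.383], [0.0, 0.0, 0.0, 1.0]]
{'time_s': 0.15, 'qpos': array([-1.34310374e+00,  2.45630053e-01,  1.55874219e+00, -1.64553331e-05,
        1.33866834e+00, -1.74107804e-01]), 'joint_vel': array([-0.00018711, -0.00220265, -0.0028115 , -0.00129209, -0.00276195,
        0.00011792]), 'effort': array([ 1.25291619e-03, -4.16264427e+01, -3.14980817e+01,  6.85295183e-02,
        3.16154666e-02, -8.91096306e-05]), 'tcp_pos': array([ 0.25412414, -0.59791752,  0.30180907]), 'eef_rot': array([ 9.79886703e-01,  1.99553312e-01, -2.73972725e-05, -7.23494106e-04]), 'wrist_force': array([ 0.49111977, -0.40623878,  0.12358688]), 'torque': array([0.03709828, 0.00086422, 0.01282118]), 'finger_gap': 0.09413745363265298}
```

View pics/side0.png

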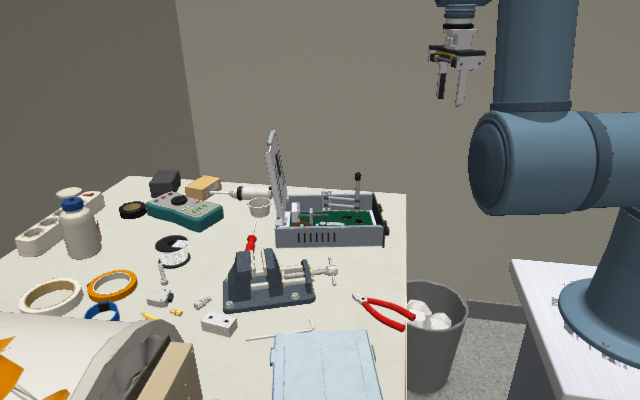

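View pics/top0.png

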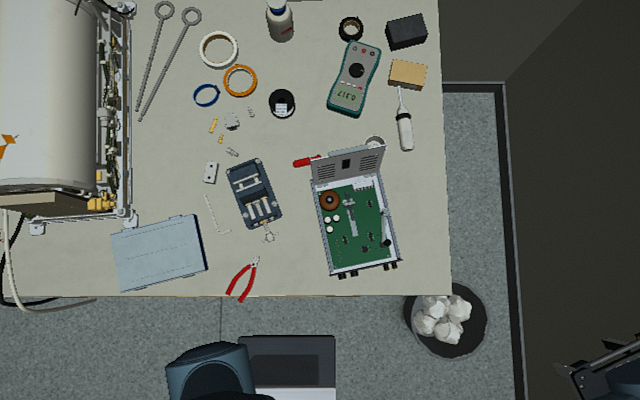

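View pics/wrist0.png

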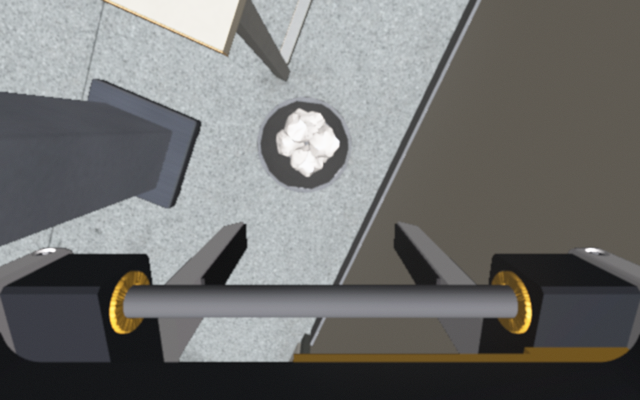

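Run:
```python
from h import *
t=ld('top0')[2][130:290,285:415,::-1]; cv2.imwrite('pics/t0z.png',cv2.resize(t,None,fx=3.7,fy=3.7,interpolation=cv2.INTER_CUBIC))
t=ld('side0')[2][120:255,240:400,::-1]; cv2.imwrite('pics/s0z.png',cv2.resize(t,None,fx=4.4,fy=4.4,interpolation=cv2.INTER_CUBIC))
```

```text
(no output)
```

View pics/t0z.png

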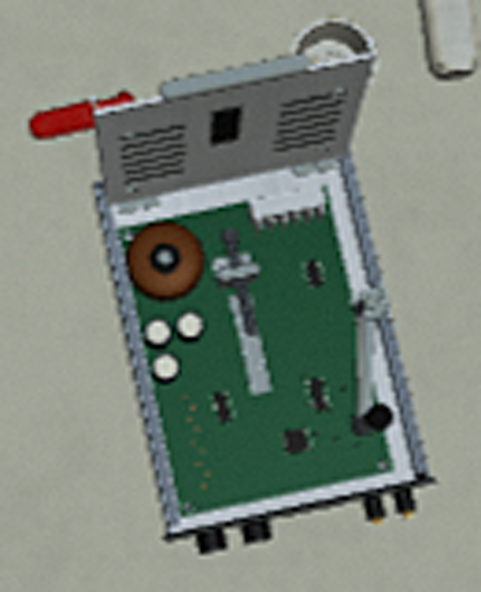

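View pics/s0z.png

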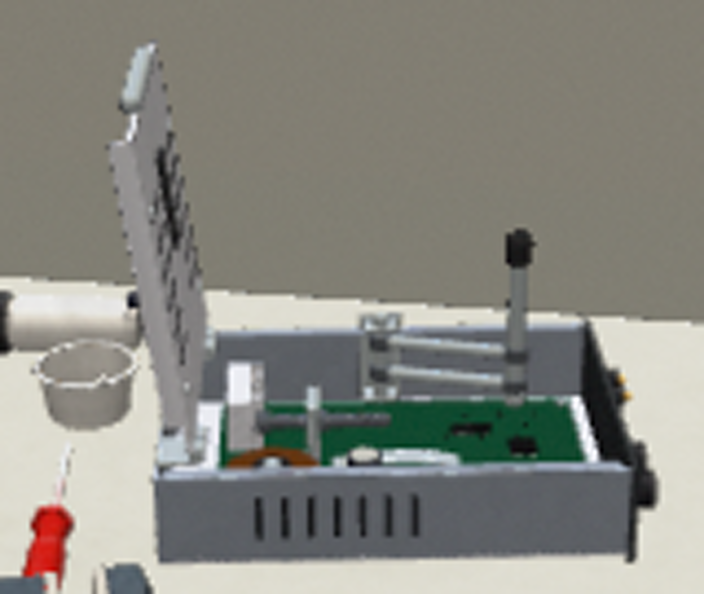

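Run:
```python
from h import *
T=lambda x,y:(285+x/3.7,130+y/3.7)
S=lambda x,y:(240+x/4.4,120+y/4.4)
c={n:onz('top0',*T(*p),.052) for n,p in dict(lf=(172,527),lr=(100,185),rf=(422,477),rr=(346,160)).items()}
for k,v in c.items(): print(k,v.round(4))
ax=(c['lr']-c['lf']+c['rr']-c['rf']); print('yaw',np.degrees(np.arctan2(ax[1],ax[0])), 'len',np.linalg.norm(ax)/2, 'ctr',sum(c.values())/4)
ay=c['lr']-c['rr']+c['lf']-c['rf'];print('yaw from y',np.degrees(np.arctan2(-ay[0],ay[1])),np.linalg.norm(ay)/2)
print('cap',onz('top0',*T(380,415),.1175),tri(('top0',*T(380,415)),('side0',*S(519,232))))
print('capmid side',tri(('top0',*T(378,418)),('side0',*S(519,247))))
print('piv top',tri(('top0',*T(370,300)),('side0',*S(382,320))))
print('lip',tri(('top0',*T(236,76)),('side0',*S(139,78))))
print('lip L',tri(('top0',*T(163,90)),('side0',*S(130,105))))
print('lip R',tri(('top0',*T(310,62)),('side0',*S(152,48))))
```

```text
lf [ 0.4025 -0.1497  0.052 ]
lr [ 0.6102 -0.1069  0.052 ]
rf [ 0.4315 -0.2994  0.052 ]
rr [ 0.6255 -0.2585  0.052 ]
yaw 11.77849638972386 len 0.2051264318934637 ctr [ 0.51744901 -0.20363093  0.052     ]
yaw from y 8.370920428225716 0.15227234296462516
cap [ 0.4642987  -0.26536754  0.1175    ] (array([ 0.4636088 , -0.26569873,  0.11562341]), np.float64(0.0016264697727422415))
capmid side (array([ 0.46290599, -0.26572729,  0.10744618]), np.float64(0.0007167143842605165))
piv top (array([ 0.53545851, -0.27013636,  0.05955155]), np.float64(0.003783487460092256))
lip (array([ 0.63225853, -0.18086895,  0.21498842]), np.float64(0.0027487939188326907))
lip L (array([ 0.62506922, -0.1429331 ,  0.21472947]), np.float64(0.00249220327143159))
lip R (array([ 0.6379044 , -0.21926152,  0.21787233]), np.float64(0.004586001419174104))
```

```bash
cat >> h.py <<'E'
C=np.array([.523,-.203,0]); YAW=np.radians(11.5)
def cw(x,y,z):
    c,s=np.cos(YAW),np.sin(YAW); return C+np.array([c*x-s*y,s*x+c*y,z])
def wc(P):
    c,s=np.cos(YAW),np.sin(YAW); d=np.array(P)-C; return np.array([c*d[0]+s*d[1],-s*d[0]+c*d[1],d[2]])
def over(f,crop,k,out,segs=[]):
    x0,y0,x1,y1=crop; im=ld(f)[2][y0:y1,x0:x1,::-1]; im=cv2.resize(im,None,fx=k,fy=k,interpolation=cv2.INTER_CUBIC)
    for a,b,col in segs:
        q=[tuple(int(round(v)) for v in (proj(f,p)+.5-[x0,y0])*k-.5) for p in (a,b)]
        cv2.line(im,q[0],q[1],col,1)
    cv2.imwrite('pics/'+out+'.png',im)
def box():
    L=[]
    for z in (0.,.052):
        p=[cw(-.11,-.08,z),cw(.11,-.08,z),cw(.11,.08,z),cw(-.11,.08,z)]
        L+=[(p[i],p[(i+1)%4],(0,255,255) if z else (0,0,255)) for i in range(4)]
    L.append((cw(.09,-.07,.056),cw(.09,.07,.056),(255,0,255)))
    L.append((cw(0,-.068,.02),cw(0,-.068,.062),(255,0,0)))
    return L
E
python3 - <<'E'
from h import *
over('top0',(300,130,410,285),3.8,'o1',box())
over('side0',(250,120,400,255),5,'o2',box())
E
```

```text
(no output)
```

View pics/o1.png

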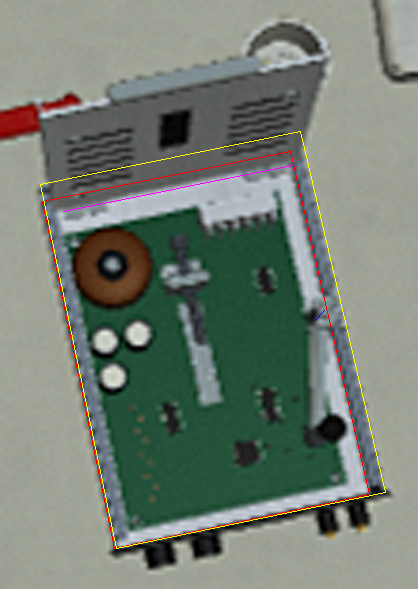

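View pics/o2.png

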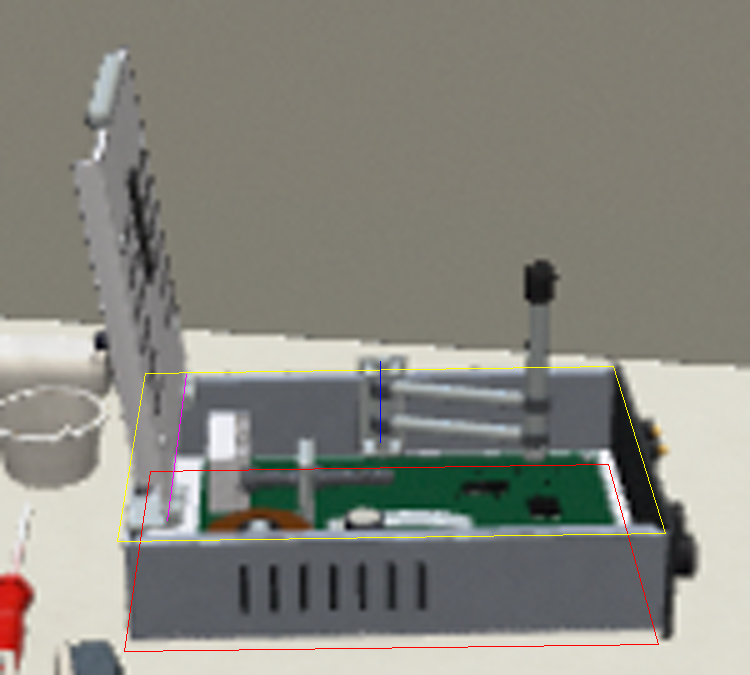

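```bash
cat >> h.py <<'E'
C[1]=-.2045
def th2P(th): return np.array(cw(-.072*np.cos(th),-.068+.072*np.sin(th),0))[:2]
def rows(p0,psi0,wps,r=0):
    """wps: list of (xyz,psi) ; one row each; prints rounded offset mm / twist deg; returns end"""
    p=np.array(p0,float);psi=psi0;O=[];T=[]
    for q,ps in wps:
        d=(np.array(q)-p)*1e3; c,s=np.cos(psi),np.sin(psi)
        o=[round(float(c*d[0]+s*d[1]),r),round(float(s*d[0]-c*d[1]),r),round(float(-d[2]),r)]
        p=p+np.array([c*o[0]+s*o[1],s*o[0]-c*o[1],-o[2]])/1e3
        t=round(float(-np.degrees(ps-psi)),r); psi-=np.radians(t); O.append(o);T.append(t)
    print(json.dumps({"grip":[0]*len(O),"offset":O,"twist":T})); print('end',p.round(4),round(np.degrees(psi),1)); return p,psi
def psi_of(q):
    from scipy.spatial.transform import Rotation as R
    m=R.from_quat(q).as_matrix(); return np.arctan2(m[1,0],m[0,0]),m
E
python3 - <<'E'
from h import *
s=read_state(); psi,m=psi_of(s['eef_rot']); print(m.round(3),np.degrees(psi))
P=np.array([.4635,-.2657,.1]); l=wc(P); print('post chassis',l); th=np.arctan2(l[1]+.068,-l[0]); print('th',th,np.hypot(l[1]+.068,l[0]))
t=YAW+np.pi/2-th; print('tangent world deg',np.degrees(t))
F=P[:2]-.030*np.array([np.cos(t),np.sin(t)]); print(F)
p0=s['tcp_pos']
n=10
w=[(p0+(np.r_[F,.302]-p0)*(i+1)/n, psi+(t-psi)*(i+1)/n) for i in range(n)]
p,ps=rows(p0,psi,w)
E
```

```text
[[ 0.92   0.391 -0.   ]
 [ 0.391 -0.92   0.001]
 [ 0.    -0.001 -1.   ]] 23.0216747605899
post chassis [-0.07050684 -0.048109    0.1       ]
th 0.27496838628124354 0.0732588972330588
tangent world deg 85.74547196656182
[ 0.46127438 -0.29561733]
{"grip": [0, 0, 0, 0, 0, 0, 0, 0, 0, 0], "offset": [[31.0, -20.0, -0.0], [33.0, -16.0, -0.0], [34.0, -12.0, -0.0], [36.0, -9.0, -0.0], [36.0, -5.0, -0.0], [37.0, -1.0, -0.0], [36.0, 4.0, -0.0], [36.0, 7.0, -0.0], [35.0, 11.0, -0.0], [34.0, 15.0, -0.0]], "twist": [-6.0, -7.0, -6.0, -6.0, -6.0, -7.0, -6.0, -6.0, -6.0, -7.0]}
end [ 0.4618 -0.2955  0.3018] 86.0
```

move_arm([
  [31, -20, 0],
  [33, -16, 0],
  [34, -12, 0],
  [36, -9, 0],
  [36, -5, 0],
  [37, -1, 0],
  [36, 4, 0],
  [36, 7, 0],
  [35, 11, 0],
  [34, 15, 0],
], grip=[0, 0, 0, 0, 0, 0, 0, 0, 0, 0], twist=[-6, -7, -6, -6, -6, -7, -6, -6, -6, -7])

```text
time_s: 1.15
tcp_pos: [0.4623, -0.2944, 0.3024]
eef_rot: [0.73, 0.684, -0.0, -0.0]
wrist_force: [0.9, -0.0, 0.2]
finger_gap: 0.0173
```

Run:
```python
from h import *
snap('wrist','w1');snap('side','s1');s=read_state(); print(s['time_s'],s['tcp_pos'],np.degrees(psi_of(s['eef_rot'])[0]),s['wrist_force'],s['finger_gap'])
over('side1' if 0 else 's1',(240,100,440,255),4,'s1z')
```

```text
1.25 [ 0.46329095 -0.292774    0.30233995] 86.3683261562762 [ 0.2329479  -0.04014022  0.55797775] 0.009224429066420308
```

View pics/w1.png

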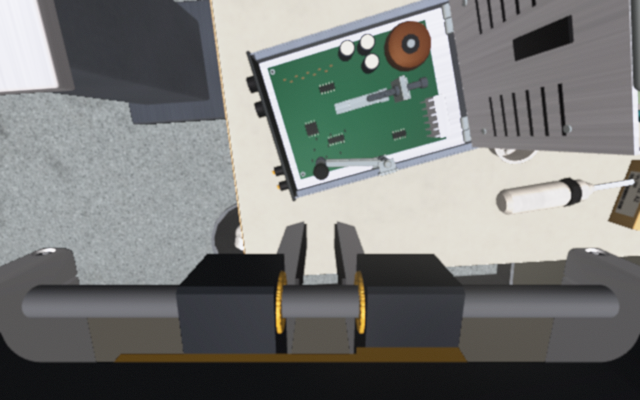

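View pics/s1z.png

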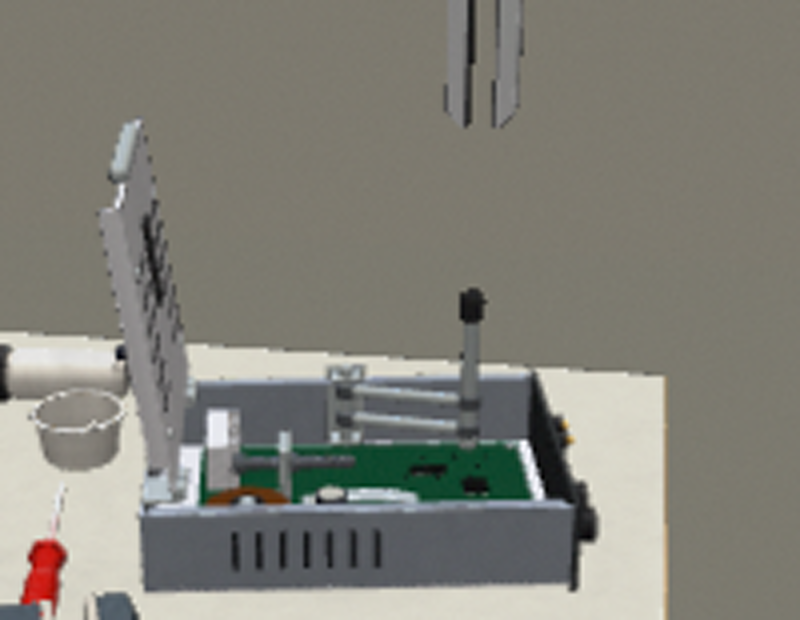

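Run:
```python
from h import *
s=read_state();print(s['time_s'],s['tcp_pos'],np.degrees(psi_of(s['eef_rot'])[0]),s['joint_vel'].round(4),s['finger_gap'])
over('w1',(230,0,480,210),3.2,'w1z',box())
print('cap w',onz('w1',321,169,.1175), 'side',[tri(('w1',321,169),('side0',240+519/4.4,120+232/4.4))])
print('piv',onz('w1',386,163,.062))
```

```text
1.25 [ 0.46329095 -0.292774    0.30233995] 86.3683261562762 [-0.0653  0.0075 -0.0093 -0.0334 -0.0074  0.0327] 0.009224429066420308
cap w [ 0.464028   -0.26328345  0.1175    ] side [(array([ 0.46331216, -0.26350116,  0.11645076]), np.float64(0.0014252550781668376))]
piv [ 0.53419007 -0.26914817  0.062     ]
```

View pics/w1z.png

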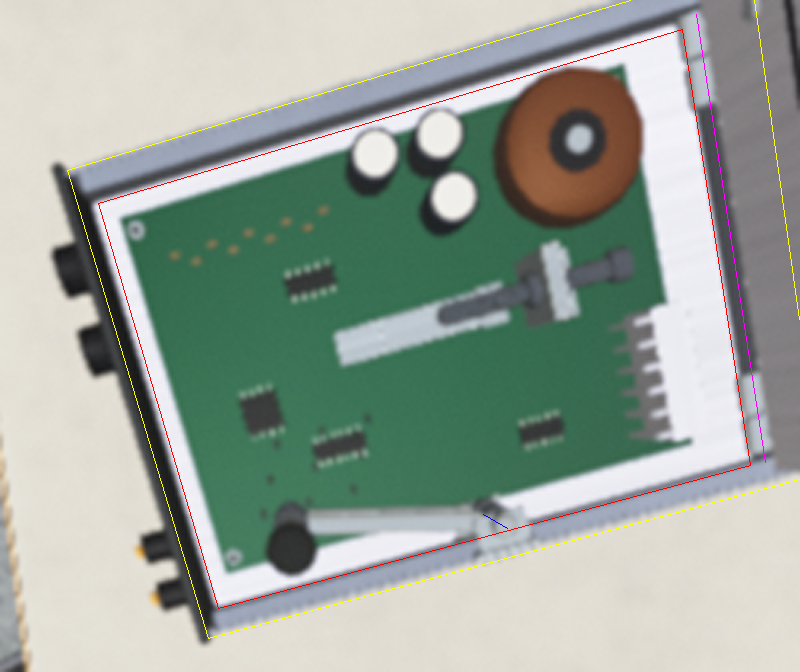

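Run:
```python
from h import *
W=lambda x,y:(230+x/3.2,y/3.2)
for n,p,z in [('tip',(441,317),.04),('bracket',(530,290),.04),('catch front',(339,350),.012),('catch back',(505,300),.012),('piv',(505,525),.062),('lf',(75,185),.052)]:
    print(n,(wc(onz('w1',*W(*p),z))*1e3).round(1))
```

```text
tip [-2.2  4.6 40. ]
bracket [29.1  5.2 40. ]
catch front [-37.    4.4  12. ]
catch back [26.7  5.4 12. ]
piv [ -0.3 -67.2  62. ]
lf [-108.6   74.6   52. ]
```

move_arm([
  [0, 0, 0],
  [0, 0, 45],
  [0, 0, 45],
  [0, 0, 48],
  [0, 0, 0],
], grip=[0, 0, 0, 0, 0], twist=[0, 0, 0, 0, 0])

```text
time_s: 1.75
tcp_pos: [0.4578, -0.2939, 0.1578]
eef_rot: [0.732, 0.681, -0.0, -0.007]
wrist_force: [-0.1, 0.9, 0.5]
finger_gap: 0.0004
```

Run:
```python
from h import *
snap('wrist','w2');snap('side','s2');s=read_state(); print(s['time_s'],s['tcp_pos'],np.degrees(psi_of(s['eef_rot'])[0]),s['wrist_force'],s['finger_gap'])
over('s2',(240,100,440,255),4,'s2z')
```

```text
1.85 [ 0.4613484  -0.29675254  0.16492366] 85.90666887122744 [0.42494323 0.28674522 1.38202684] 0.0005909033524300807
```

View pics/w2.png

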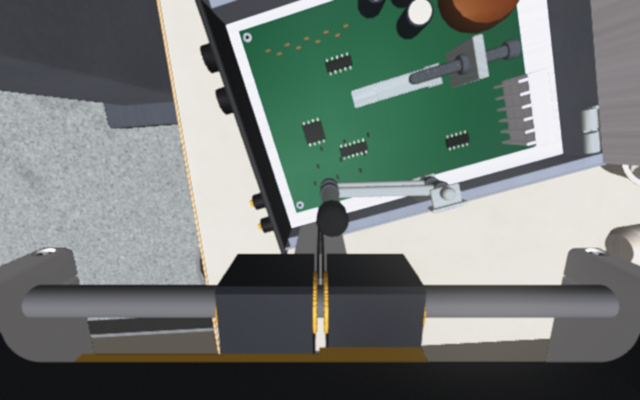

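View pics/s2z.png

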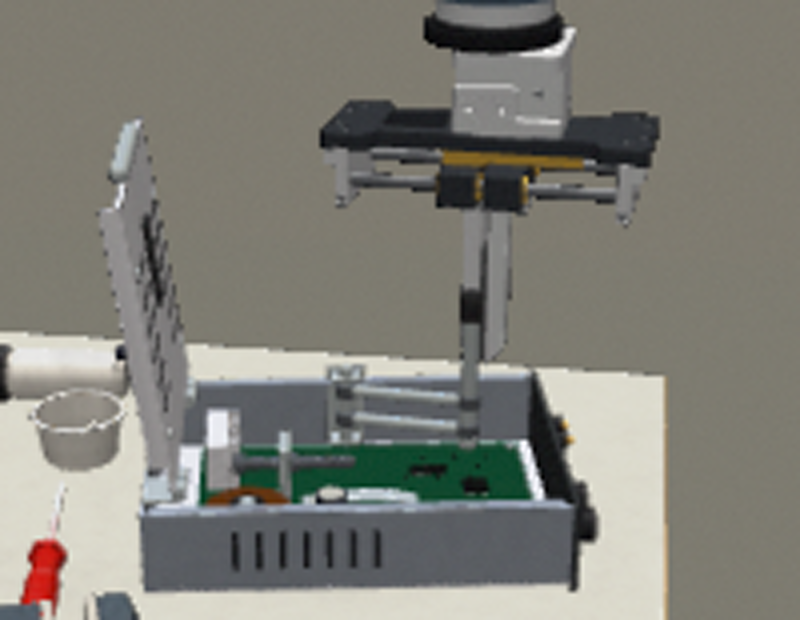

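```bash
cat >> h.py <<'E'
def wp(th,back=.0155,z=.163):
    t=YAW+np.pi/2-th; u=np.array([np.cos(t),np.sin(t)]); return np.r_[th2P(th)-back*u,z],t
E
python3 - <<'E'
from h import *
print(th2P(.275), cw(0,-.068,0))
p,ps=np.array([.4618,-.2955,.1638]),np.radians(86)
p,ps=rows(p,ps,[wp(.275,.0235),wp(.275,.0195),wp(.275,.0165),wp(.275,.0155)]+[wp(t) for t in .275+.0415*np.arange(1,7)])
p,ps=rows(p,ps,[wp(t) for t in .524+.0415*np.arange(1,11)])
E
```

```text
[ 0.4647556  -0.26579112] [ 0.53655702 -0.27113488  0.        ]
{"grip": [0, 0, 0, 0, 0, 0, 0, 0, 0, 0], "offset": [[6.0, 1.0, 1.0], [4.0, -0.0, -0.0], [3.0, -0.0, -0.0], [1.0, -0.0, -0.0], [3.0, -1.0, -0.0], [3.0, -0.0, -0.0], [3.0, -1.0, -0.0], [3.0, -1.0, -0.0], [3.0, -0.0, -0.0], [3.0, -1.0, -0.0]], "twist": [0.0, 0.0, 0.0, 0.0, 3.0, 2.0, 2.0, 3.0, 2.0, 3.0]}
end [ 0.463  -0.2632  0.1628] 71.0
{"grip": [0, 0, 0, 0, 0, 0, 0, 0, 0, 0], "offset": [[3.0, -0.0, -0.0], [3.0, -1.0, -0.0], [3.0, -1.0, -0.0], [3.0, -0.0, -0.0], [3.0, -1.0, -0.0], [3.0, -0.0, -0.0], [3.0, -1.0, -0.0], [3.0, -1.0, -0.0], [3.0, -0.0, -0.0], [3.0, -1.0, -0.0]], "twist": [2.0, 2.0, 3.0, 2.0, 2.0, 3.0, 2.0, 3.0, 2.0, 2.0]}
end [ 0.4724 -0.2343  0.1628] 48.0
```

move_arm([
  [6, 1, 1],
  [4, 0, 0],
  [3, 0, 0],
  [1, 0, 0],
  [3, -1, 0],
  [3, 0, 0],
  [3, -1, 0],
  [3, -1, 0],
  [3, 0, 0],
  [3, -1, 0],
], grip=[0, 0, 0, 0, 0, 0, 0, 0, 0, 0], twist=[0, 0, 0, 0, 3, 2, 2, 3, 2, 3], newtons=20)

```text
time_s: 2.85
tcp_pos: [0.4632, -0.2637, 0.1643]
eef_rot: [0.814, 0.58, -0.0, 0.001]
wrist_force: [-0.1, -1.1, 0.2]
finger_gap: 0.0004
```

Run:
```python
from h import *
snap('wrist','w3');s=read_state(); print(s['time_s'],s['tcp_pos'],np.degrees(psi_of(s['eef_rot'])[0]),s['wrist_force'],s['finger_gap'])
```

```text
2.9 [ 0.46322916 -0.26324121  0.16420204] 70.84706019195943 [-0.41374008  0.2535888   0.48323445] 0.0003046534399643823
```

View pics/w3.png

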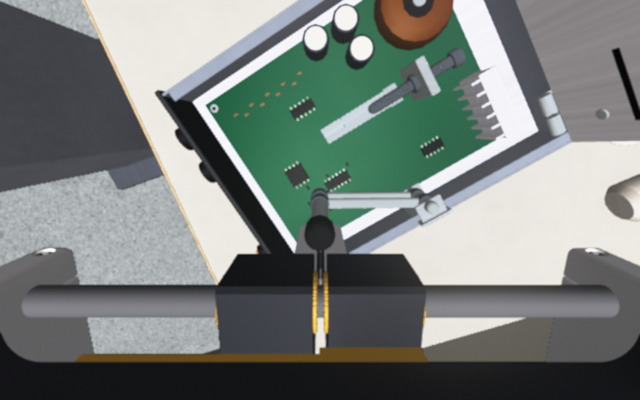

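The leg is moving: the cap sits at (320,232), centred on the fingers, and the post clamp is at (320,195). Next I sweep to just before the catch mouth.

move_arm([
  [3, 0, 0],
  [3, -1, 0],
  [3, -1, 0],
  [3, 0, 0],
  [3, -1, 0],
  [3, 0, 0],
  [3, -1, 0],
  [3, -1, 0],
  [3, 0, 0],
  [3, -1, 0],
], grip=[0, 0, 0, 0, 0, 0, 0, 0, 0, 0], twist=[2, 2, 3, 2, 2, 3, 2, 3, 2, 2])

```text
time_s: 3.9
tcp_pos: [0.4725, -0.2347, 0.164]
eef_rot: [0.914, 0.407, -0.0, 0.0]
wrist_force: [0.3, -0.9, -0.3]
finger_gap: 0.0006
```

Run:
```python
from h import *
snap('wrist','w4');s=read_state(); print(s['time_s'],s['tcp_pos'],np.degrees(psi_of(s['eef_rot'])[0]),s['wrist_force'],s['finger_gap'])
p,ps=rows([.4724,-.2343,.1628],np.radians(48),[wp(t) for t in .939+.0139*np.arange(1,11)],1)
```

```text
3.95 [ 0.47269817 -0.23432294  0.16402835] 47.95784432949156 [-0.47142567 -0.71630252  0.86788463] 0.000347901455436137
{"grip": [0, 0, 0, 0, 0, 0, 0, 0, 0, 0], "offset": [[1.4, 0.0, -0.2], [1.0, -0.2, -0.0], [1.0, -0.2, -0.0], [1.0, -0.2, -0.0], [1.0, -0.2, -0.0], [1.1, -0.2, -0.0], [1.0, -0.2, -0.0], [1.0, -0.2, -0.0], [1.0, -0.2, -0.0], [1.0, -0.2, -0.0]], "twist": [1.1, 0.8, 0.8, 0.8, 0.8, 0.8, 0.8, 0.8, 0.8, 0.8]}
end [ 0.4787 -0.2257  0.163 ] 39.7
```

View pics/w4.png

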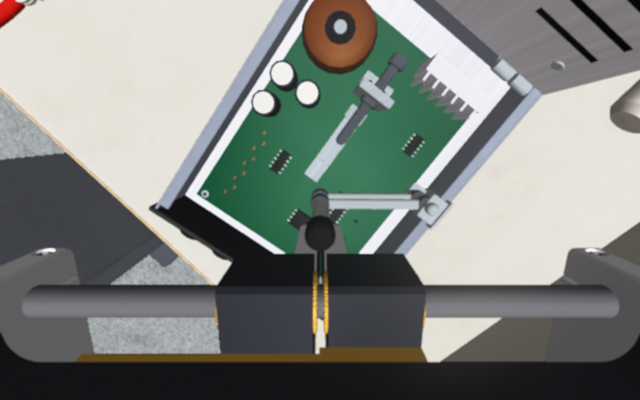

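move_arm([
  [1, 0, 0],
  [1, -0.2, 0],
  [1, -0.2, 0],
  [1, -0.2, 0],
  [1, -0.2, 0],
], grip=[0, 0, 0, 0, 0], twist=[0.8, 0.8, 0.8, 0.8, 0.8])

```text
time_s: 4.45
tcp_pos: [0.4753, -0.2304, 0.1637]
eef_rot: [0.927, 0.374, -0.0, -0.0]
wrist_force: [-0.8, -0.6, 0.7]
finger_gap: -0.0001
```

move_arm([
  [1, -0.2, 0],
  [1, -0.2, 0],
  [1, -0.2, 0],
], grip=[0, 0, 0], twist=[0.8, 0.8, 0.8])

```text
time_s: 4.75
tcp_pos: [0.4771, -0.2279, 0.1636]
eef_rot: [0.935, 0.355, -0.0, -0.0]
wrist_force: [-1.0, -0.4, 0.9]
finger_gap: 0.0005
```

move_arm([
  [1, -0.2, 0],
  [1, -0.2, 0],
  [1, -0.2, 0],
], grip=[0, 0, 0], twist=[0.8, 0.8, 0.8])

```text
time_s: 5.05
tcp_pos: [0.479, -0.2254, 0.1636]
eef_rot: [0.942, 0.335, -0.0, -0.0]
wrist_force: [-1.6, -1.0, 0.1]
finger_gap: 0.0008
```

move_arm([
  [1, -0.2, 0],
  [1, -0.2, 0],
], grip=[0, 0], twist=[0.8, 0.8])

```text
time_s: 5.25
tcp_pos: [0.4803, -0.2239, 0.1636]
eef_rot: [0.947, 0.322, -0.0, -0.0]
wrist_force: [-0.6, -0.0, -0.2]
finger_gap: 0.0004
```

move_arm([
  [1, -0.2, 0],
  [1, -0.2, 0],
], grip=[0, 0], twist=[0.8, 0.8])

```text
time_s: 5.45
tcp_pos: [0.4816, -0.2223, 0.1636]
eef_rot: [0.951, 0.309, -0.0, -0.0]
wrist_force: [-1.3, 0.2, 2.0]
finger_gap: 0.0002
```

move_arm([
  [1, -0.2, 0],
  [1, -0.2, 0],
], grip=[0, 0], twist=[0.8, 0.8])

```text
time_s: 5.65
tcp_pos: [0.483, -0.2208, 0.1636]
eef_rot: [0.955, 0.295, -0.0, -0.0]
wrist_force: [-0.8, -0.1, 1.6]
finger_gap: 0.0005
```

move_arm([
  [1, -0.2, 0],
  [1, -0.2, 0],
], grip=[0, 0], twist=[0.8, 0.8])

```text
time_s: 5.85
tcp_pos: [0.4844, -0.2194, 0.1636]
eef_rot: [0.959, 0.282, -0.0, -0.0]
wrist_force: [-2.8, -0.8, 0.5]
finger_gap: 0.0004
```

move_arm([
  [1, -0.2, 0],
  [1, -0.2, 0],
], grip=[0, 0], twist=[0.8, 0.8])

```text
time_s: 6.05
tcp_pos: [0.4856, -0.2183, 0.1636]
eef_rot: [0.963, 0.269, -0.001, 0.0]
wrist_force: [-5.7, -1.7, 1.6]
finger_gap: 0.0004
```

move_arm([
  [1, -0.2, 0],
  [1, -0.2, 0],
], grip=[0, 0], twist=[0.8, 0.8])

```text
time_s: 6.25
tcp_pos: [0.4869, -0.217, 0.1636]
eef_rot: [0.967, 0.255, -0.001, 0.0]
wrist_force: [-5.4, -1.5, 2.7]
finger_gap: 0.0006
```

Run:
```python
from h import *
snap('wrist','w5');s=read_state(); print(s['time_s'],s['tcp_pos'],np.degrees(psi_of(s['eef_rot'])[0]),s['wrist_force'],s['finger_gap'])
```

```text
6.3 [ 0.4871042  -0.21688136  0.16364877] 29.535929498953138 [-3.78469593 -0.82018483  1.82761118] 1.6799900715083315e-05
```

View pics/w5.png

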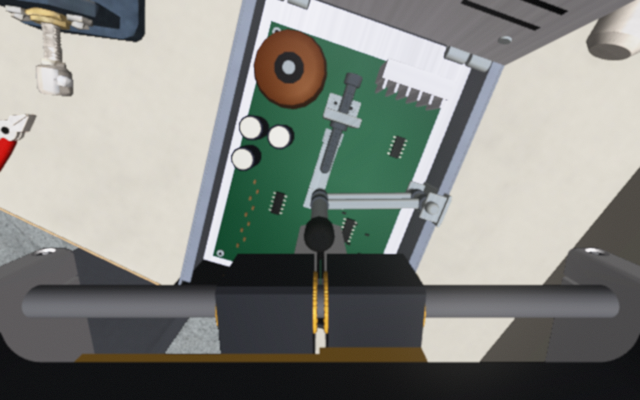

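move_arm([
  [1, -0.2, 0],
  [1, -0.2, 0],
], grip=[0, 0], twist=[0.8, 0.8])

```text
time_s: 6.5
tcp_pos: [0.4886, -0.2156, 0.1636]
eef_rot: [0.97, 0.242, -0.001, -0.0]
wrist_force: [-4.0, -1.1, 2.8]
finger_gap: 0.0003
```

move_arm([
  [1, -0.2, 0],
  [1, -0.2, 0],
], grip=[0, 0], twist=[0.8, 0.8])

```text
time_s: 6.7
tcp_pos: [0.4905, -0.214, 0.1636]
eef_rot: [0.974, 0.228, -0.0, -0.0]
wrist_force: [-3.9, -0.7, 2.6]
finger_gap: 0.0001
```

move_arm([
  [1, -0.2, 0],
  [1, -0.2, 0],
], grip=[0, 0], twist=[0.8, 0.8])

```text
time_s: 6.9
tcp_pos: [0.492, -0.2129, 0.1636]
eef_rot: [0.977, 0.214, -0.001, -0.0]
wrist_force: [-6.0, -1.1, 3.2]
finger_gap: 0.0007
```

move_arm([
  [1, -0.2, 0],
], grip=[0], twist=[0.8])

```text
time_s: 7.0
tcp_pos: [0.4928, -0.2123, 0.1637]
eef_rot: [0.978, 0.208, -0.0, -0.0]
wrist_force: [-6.4, -1.0, 3.1]
finger_gap: 0.0007
```

move_arm([
  [1, -0.2, 0],
], grip=[0], twist=[0.8])

```text
time_s: 7.1
tcp_pos: [0.4936, -0.2116, 0.1636]
eef_rot: [0.98, 0.201, -0.001, -0.0]
wrist_force: [-6.8, -1.4, 2.8]
finger_gap: 0.0004
```

move_arm([
  [1, -0.2, 0],
], grip=[0], twist=[0.8])

```text
time_s: 7.2
tcp_pos: [0.4944, -0.211, 0.1636]
eef_rot: [0.981, 0.194, -0.001, -0.0]
wrist_force: [-5.4, -0.3, 2.9]
finger_gap: 0.0004
```

Run:
```python
from h import *
snap('wrist','w6');s=read_state(); print(s['time_s'],s['tcp_pos'],np.degrees(psi_of(s['eef_rot'])[0]),s['wrist_force'],s['finger_gap'])
```

```text
7.25 [ 0.49463939 -0.21089426  0.16361544] 22.339947466932205 [-3.33553429  0.2465902   2.41435722] 0.0005933211951475883
```

View pics/w6.png

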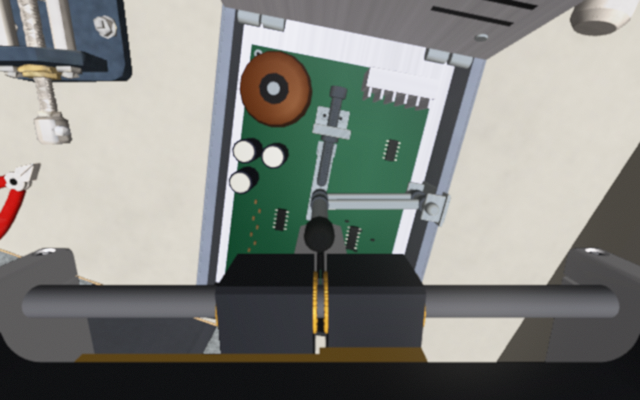

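move_arm([
  [1, -0.2, 0],
], grip=[0], twist=[0.8])

```text
time_s: 7.35
tcp_pos: [0.4954, -0.2105, 0.1636]
eef_rot: [0.982, 0.187, -0.0, -0.0]
wrist_force: [-5.9, -1.5, 3.9]
finger_gap: 0.0005
```

move_arm([
  [1, -0.2, 0],
], grip=[0], twist=[0.8])

```text
time_s: 7.45
tcp_pos: [0.4962, -0.2099, 0.1636]
eef_rot: [0.984, 0.18, -0.001, -0.0]
wrist_force: [-6.5, -1.0, 3.7]
finger_gap: 0.0002
```

move_arm([
  [1, -0.2, 0],
], grip=[0], twist=[0.8])

```text
time_s: 7.55
tcp_pos: [0.497, -0.2093, 0.1636]
eef_rot: [0.985, 0.173, -0.001, -0.0]
wrist_force: [-5.3, 0.6, 3.6]
finger_gap: 0.0003
```

move_arm([
  [1, -0.2, 0],
], grip=[0], twist=[0.8])

```text
time_s: 7.65
tcp_pos: [0.4979, -0.2087, 0.1636]
eef_rot: [0.986, 0.166, -0.001, -0.0]
wrist_force: [-5.0, -0.1, 3.0]
finger_gap: 0.0002
```

move_arm([
  [0.8, -0.1, 0],
], grip=[0], twist=[0.6])

```text
time_s: 7.75
tcp_pos: [0.4986, -0.2084, 0.1636]
eef_rot: [0.987, 0.161, -0.001, -0.0]
wrist_force: [-4.8, 0.6, 4.0]
finger_gap: 0.0002
```

move_arm([
  [0.8, -0.2, 0],
], grip=[0], twist=[0.6])

```text
time_s: 7.85
tcp_pos: [0.4993, -0.2079, 0.1636]
eef_rot: [0.988, 0.156, -0.001, -0.0]
wrist_force: [-6.2, 0.7, 2.9]
finger_gap: 0.0002
```

move_arm([
  [0.8, -0.1, 0],
], grip=[0], twist=[0.6])

```text
time_s: 7.95
tcp_pos: [0.4999, -0.2076, 0.1636]
eef_rot: [0.989, 0.151, -0.001, -0.0]
wrist_force: [-9.4, -1.5, 4.8]
finger_gap: 0.0004
```

Run:
```python
from h import *
snap('wrist','w7');snap('side','s7');s=read_state(); print(s['time_s'],s['tcp_pos'],np.degrees(psi_of(s['eef_rot'])[0]),s['wrist_force'],s['finger_gap'])
over('w7',(260,120,380,220),6,'w7z')
```

```text
8.05 [ 0.49981709 -0.20760616  0.16353162] 17.402004335296258 [-7.30558016 -0.71750856  3.75212405] 0.0005708069304694015
```

View pics/w7z.png

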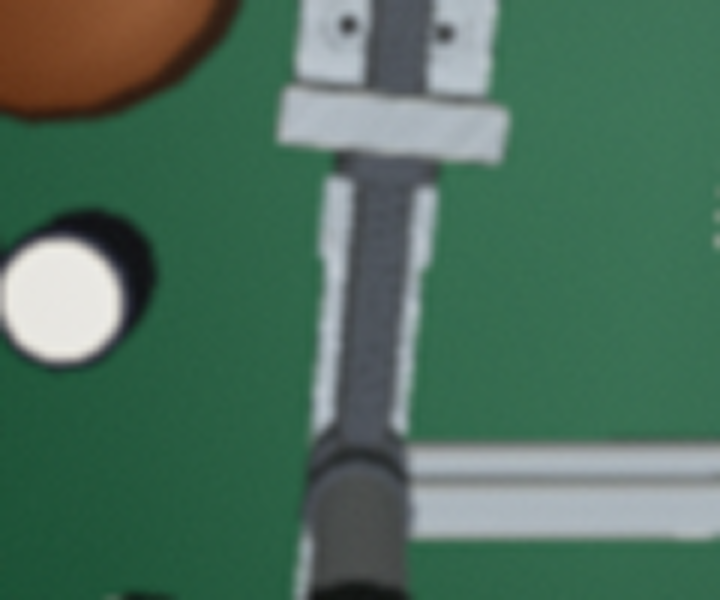

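move_arm([
  [0.5, 0, 0],
], grip=[0], twist=[0])

```text
time_s: 8.15
tcp_pos: [0.5, -0.2075, 0.1635]
eef_rot: [0.988, 0.151, -0.001, -0.0]
wrist_force: [-10.7, -0.8, 6.3]
finger_gap: 0.0006
```

move_arm([
  [0.5, 0, 0],
], grip=[0], twist=[0])

```text
time_s: 8.25
tcp_pos: [0.5002, -0.2075, 0.1635]
eef_rot: [0.988, 0.151, -0.002, -0.0]
wrist_force: [-10.8, -1.2, 6.6]
finger_gap: 0.0005
```

move_arm([
  [0.3, 0, 0],
  [0, 0, 0],
], grip=[0, 0], twist=[0, 0])

```text
time_s: 8.45
tcp_pos: [0.5003, -0.2075, 0.1635]
eef_rot: [0.988, 0.151, -0.002, -0.0]
wrist_force: [-11.7, -1.3, 7.6]
finger_gap: 0.0002
```

Run:
```python
from h import *
s=read_state(); print(s['time_s'],s['tcp_pos'],s['wrist_force'],s['torque'])
```

```text
8.45 [ 0.5003157  -0.20745459  0.16352157] [-11.68960149  -1.29727369   7.58736777] [-0.17801902  1.75003235  0.03402161]
```

move_arm([
  [-1, 0, 0],
  [-1, 0, 0],
  [-3, 0, 0],
  [-8, 0, 0],
  [-12, 0, 0],
  [0, 0, -30],
  [0, 0, -45],
  [0, 0, -45],
  [0, 0, -45],
  [0, 0, -25],
], grip=[0, 0, 0, 0, 0, 0, 0, 0, 0, 0], twist=[0, 0, 0, 0, 0, 0, 0, 0, 0, 0])

```text
time_s: 9.45
tcp_pos: [0.4778, -0.2155, 0.3581]
eef_rot: [0.988, 0.151, 0.002, 0.002]
wrist_force: [0.2, -0.4, 0.4]
finger_gap: 0.0002
```

Run:
```python
from h import *
snap('wrist','w8');snap('side','s8');snap('top','t8');s=read_state(); print(s['time_s'],s['tcp_pos'],np.degrees(psi_of(s['eef_rot'])[0]),s['wrist_force'],s['finger_gap'])
over('s8',(240,100,440,255),4,'s8z',box())
over('w8',(200,0,520,240),2.5,'w8z',box())
```

```text
9.6 [ 0.47767496 -0.21540453  0.35527779] 17.39145199178352 [-0.78951614 -0.26750405 -0.45077422] 0.00031316061499235255
```

View pics/s8z.png

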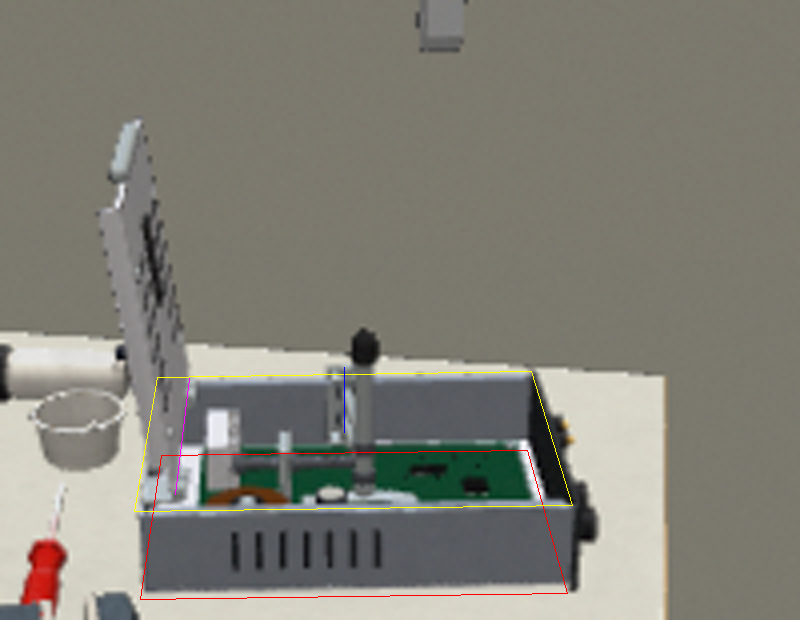

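View pics/w8z.png

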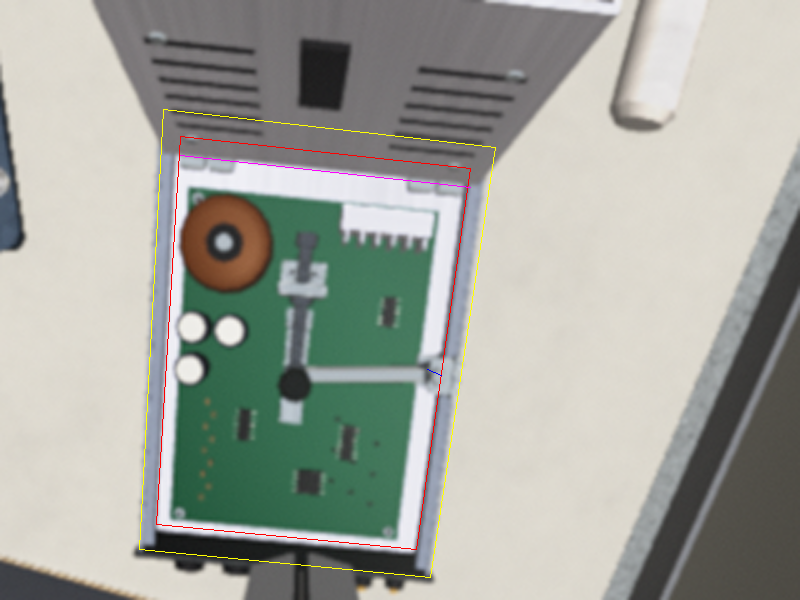

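View pics/t8.png

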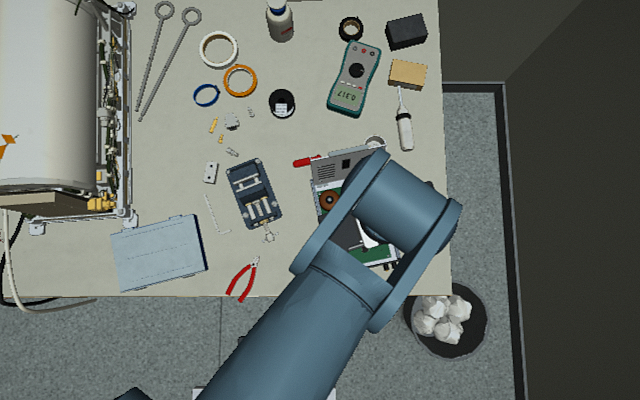

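Run:
```python
from h import *
print('cap',wc(onz('w8',200+295/2.5,383/2.5,.1175)))
l=wc([.632,-.1815,.2155]); print('lip',l,'alpha',np.arctan2(l[2]-.056,.09-l[0]))
s=read_state(); p0=np.array([.4777,-.2154,.353]); psi=np.radians(17.4)
tgt=np.r_[.632,-.1815,.373]; n=10
w=[(p0+(tgt-p0)*(i+1)/n, psi+np.radians(84.1)*(i+1)/n) for i in range(n)]
rows(p0,psi,w)
```

```text
cap [-0.00719711  0.00448143  0.1175    ]
lip [0.11139726 0.00080716 0.2155    ] alpha 1.7041522090369388
{"grip": [0, 0, 0, 0, 0, 0, 0, 0, 0, 0], "offset": [[16.0, 1.0, -2.0], [15.0, 4.0, -2.0], [15.0, 6.0, -2.0], [13.0, 8.0, -2.0], [13.0, 10.0, -2.0], [11.0, 11.0, -2.0], [9.0, 13.0, -2.0], [7.0, 14.0, -2.0], [4.0, 15.0, -2.0], [3.0, 16.0, -2.0]], "twist": [-8.0, -9.0, -8.0, -9.0, -8.0, -8.0, -9.0, -8.0, -9.0, -8.0]}
end [ 0.6321 -0.1813  0.373 ] 101.4
```

move_arm([
  [16, 1, -2],
  [15, 4, -2],
  [15, 6, -2],
  [13, 8, -2],
  [13, 10, -2],
  [11, 11, -2],
  [9, 13, -2],
  [7, 14, -2],
  [4, 15, -2],
  [3, 16, -2],
], grip=[44, 44, 44, 44, 44, 44, 44, 44, 44, 44], twist=[-8.4, -8.4, -8.4, -8.4, -8.4, -8.4, -8.4, -8.4, -8.4, -8.4])

```text
time_s: 10.6
tcp_pos: [0.6318, -0.1806, 0.3702]
eef_rot: [0.631, 0.776, -0.0, -0.002]
wrist_force: [0.4, -0.4, -0.2]
finger_gap: 0.0444
```

move_arm([
  [0, 0, 0],
  [0, 0, 0],
], grip=[44, 44], twist=[0, 0])

```text
time_s: 10.8
tcp_pos: [0.6313, -0.1807, 0.3713]
eef_rot: [0.634, 0.773, -0.001, -0.002]
wrist_force: [0.2, -0.4, 0.6]
finger_gap: 0.044
```

Run:
```python
from h import *
snap('wrist','w9');snap('side','s9');s=read_state(); print(s['time_s'],s['tcp_pos'],np.degrees(psi_of(s['eef_rot'])[0]),s['wrist_force'],s['finger_gap'])
over('s9',(240,60,440,215),4,'s9z')
```

```text
10.9 [ 0.63121712 -0.1808561   0.37233169] 101.27912586690843 [-0.4938873  -0.0785784  -0.31956935] 0.044085590100600786
```

View pics/w9.png

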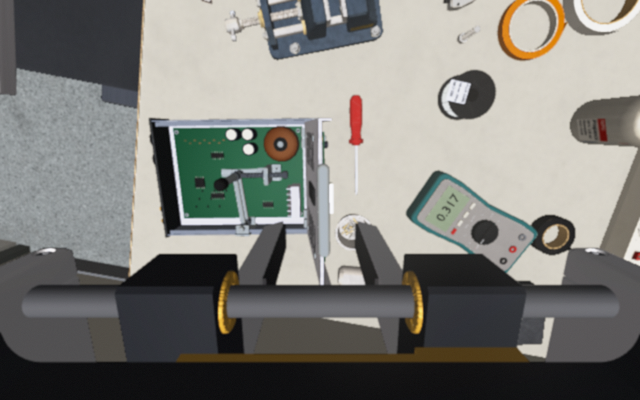

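View pics/s9z.png

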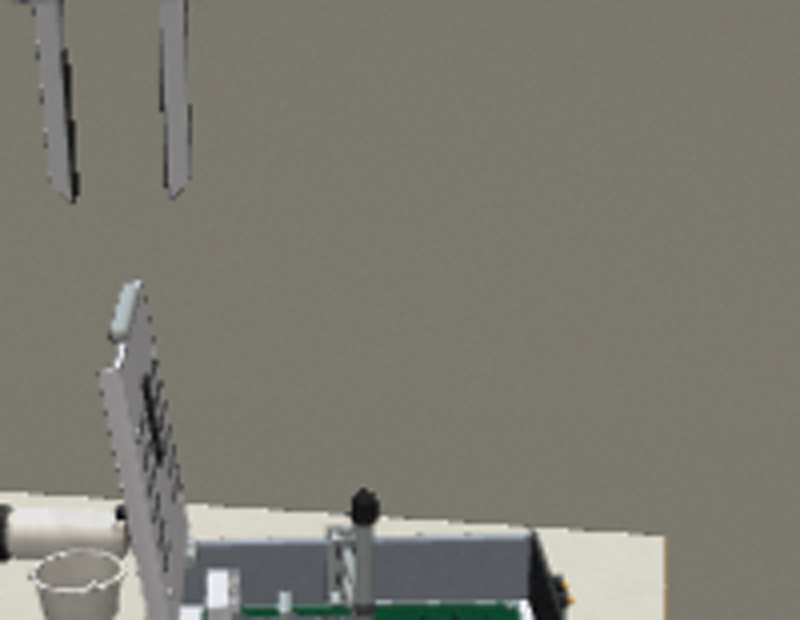

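Run:
```python
from h import *
for v in (168,210,250):
  a=onz('w9',323.5,v,.2155); print(a,wc(a))
over('w9',(280,140,370,280),5,'w9z')
print('ends of reach check', cw(.09-.162*np.cos(.6),0,.3))
```

```text
[ 0.62552993 -0.14452691  0.2155    ] [0.11242832 0.03832793 0.2155    ]
[ 0.63238881 -0.17870424  0.2155    ] [0.11233565 0.00346928 0.2155    ]
[ 0.63936864 -0.21348421  0.2155    ] [ 0.11224134 -0.03200402  0.2155    ]
ends of reach check [ 0.48017301 -0.21321325  0.3       ]
```

View pics/w9z.png

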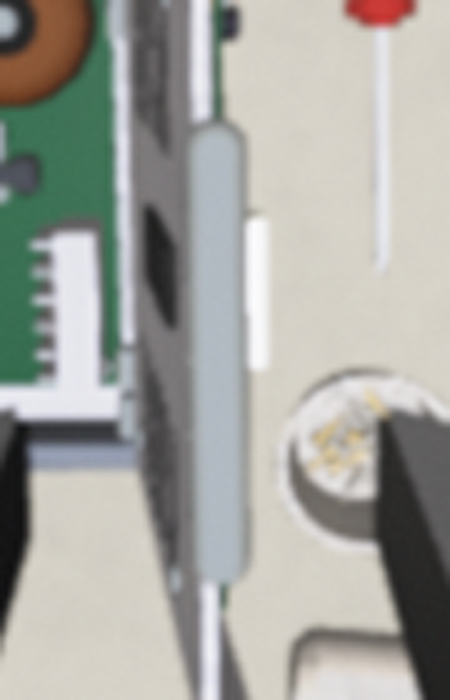

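move_arm([
  [0, 1, 20],
  [0, 0, 20],
  [0, 0, 20],
  [0, 0, 12],
  [0, 0, 0],
  [0, 0, 0],
], grip=[44, 44, 44, 44, 44, 44], twist=[0, 0, 0, 0, 0, 0])

```text
time_s: 11.5
tcp_pos: [0.633, -0.1807, 0.3022]
eef_rot: [0.634, 0.774, 0.0, 0.0]
wrist_force: [1.0, 1.6, 0.3]
finger_gap: 0.0438
```

move_arm([
  [0, 0, 0],
  [0, 0, 0],
  [0, 0, 0],
  [0, 0, 0],
  [0, 0, 0],
  [0, 0, 0],
], grip=[14, 14, 14, 14, 14, 14], twist=[0, 0, 0, 0, 0, 0])

```text
time_s: 12.1
tcp_pos: [0.6331, -0.1805, 0.3017]
eef_rot: [0.633, 0.774, 0.0, 0.0]
wrist_force: [0.9, -0.2, 0.2]
finger_gap: 0.014
```

Run:
```python
from h import *
snap('wrist','w10');snap('side','s10');s=read_state(); print(s['time_s'],s['tcp_pos'],wc(s['tcp_pos']),np.degrees(psi_of(s['eef_rot'])[0]),s['wrist_force'],s['finger_gap'])
over('s10',(240,60,440,215),4,'s10z')
```

```text
12.2 [ 0.63305987 -0.1804885   0.30161954] [0.1126375  0.00158705 0.30161954] 101.4203365994627 [-0.2865556  -0.9547563   0.02045305] 0.01446302790131039
```

View pics/w10.png

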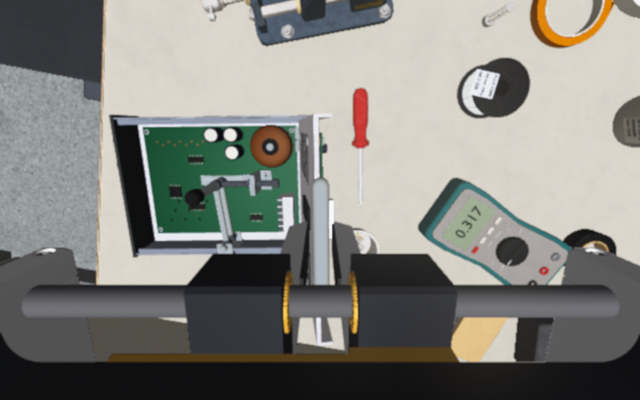

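View pics/s10z.png

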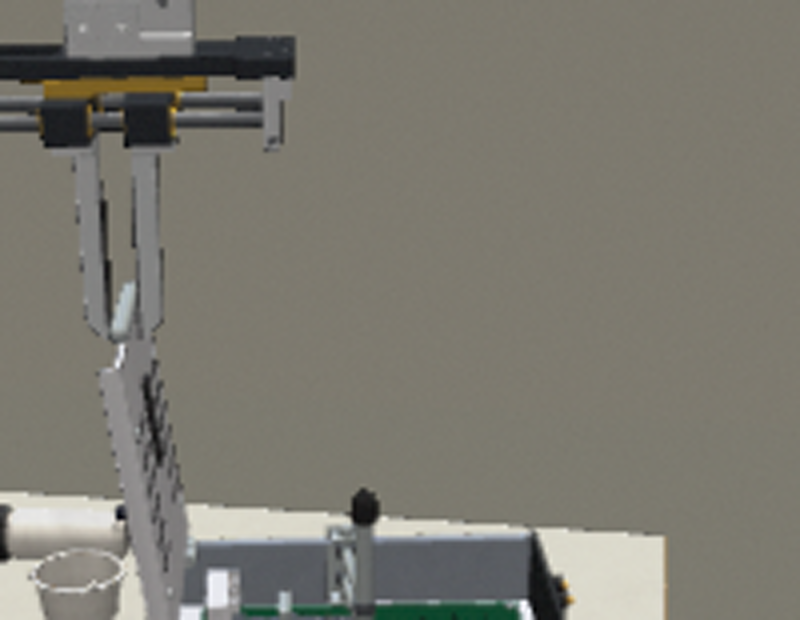

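Run:
```python
from h import *
def tp(a):
    h=np.interp(a,[1.2,1.71],[.006,.012]); return np.array([.09-.162*np.cos(a), .056+.162*np.sin(a)-h+.097])
a=np.arange(1.71,.5,-.025)
q=np.array([tp(x) for x in a]); cur=np.array([.1126,.3016])
out=[]
for i in range(1,len(a)):
    d=np.round((q[i]-cur)*1e3); out.append([0,int(d[0]),int(-d[1])]); cur=cur+d/1e3
for i in range(0,len(out),10): print(a[i+1:i+11].round(3).tolist(),out[i:i+10])
```

```text
[1.685, 1.66, 1.635, 1.61, 1.585, 1.56, 1.535, 1.51, 1.485, 1.46] [[0, -4, -1], [0, -4, 0], [0, -4, -1], [0, -4, 0], [0, -4, -1], [0, -4, 0], [0, -4, 0], [0, -4, 0], [0, -4, 0], [0, -5, 0]]
[1.435, 1.41, 1.385, 1.36, 1.335, 1.31, 1.285, 1.26, 1.235, 1.21] [[0, -4, 0], [0, -4, 0], [0, -4, 1], [0, -3, 0], [0, -4, 1], [0, -4, 0], [0, -4, 1], [0, -4, 1], [0, -4, 1], [0, -4, 1]]
[1.185, 1.16, 1.135, 1.11, 1.085, 1.06, 1.035, 1.01, 0.985, 0.96] [[0, -4, 2], [0, -3, 1], [0, -4, 2], [0, -4, 1], [0, -3, 2], [0, -4, 2], [0, -3, 2], [0, -4, 2], [0, -3, 3], [0, -4, 2]]
[0.935, 0.91, 0.885, 0.86, 0.835, 0.81, 0.785, 0.76, 0.735, 0.71] [[0, -3, 2], [0, -3, 3], [0, -3, 2], [0, -3, 3], [0, -3, 3], [0, -3, 2], [0, -3, 3], [0, -3, 3], [0, -3, 3], [0, -2, 3]]
[0.685, 0.66, 0.635, 0.61, 0.585, 0.56, 0.535, 0.51] [[0, -3, 3], [0, -3, 3], [0, -2, 4], [0, -2, 3], [0, -3, 3], [0, -2, 4], [0, -2, 3], [0, -2, 4]]
```

move_arm([
  [0, -4, -1],
  [0, -4, 0],
  [0, -4, -1],
  [0, -4, 0],
  [0, -4, -1],
  [0, -4, 0],
  [0, -4, 0],
  [0, -4, 0],
  [0, -4, 0],
  [0, -5, 0],
], grip=[14, 14, 14, 14, 14, 14, 14, 14, 14, 14], twist=[0, 0, 0, 0, 0, 0, 0, 0, 0, 0])

```text
time_s: 13.2
tcp_pos: [0.5925, -0.1887, 0.3045]
eef_rot: [0.633, 0.774, -0.0, -0.0]
wrist_force: [0.2, 0.0, 0.6]
finger_gap: 0.0143
```

Run:
```python
from h import *
snap('side','s11');s=read_state(); print(s['time_s'],s['tcp_pos'],wc(s['tcp_pos']),np.degrees(psi_of(s['eef_rot'])[0]),s['wrist_force'],s['finger_gap'])
over('s11',(240,60,440,215),4,'s11z')
```

```text
13.25 [ 0.59194744 -0.18881003  0.30442539] [0.07069137 0.00162908 0.30442539] 101.40882057684156 [ 0.52011539 -0.47799797 -0.33367935] 0.01394916998380715
```

View pics/s11z.png

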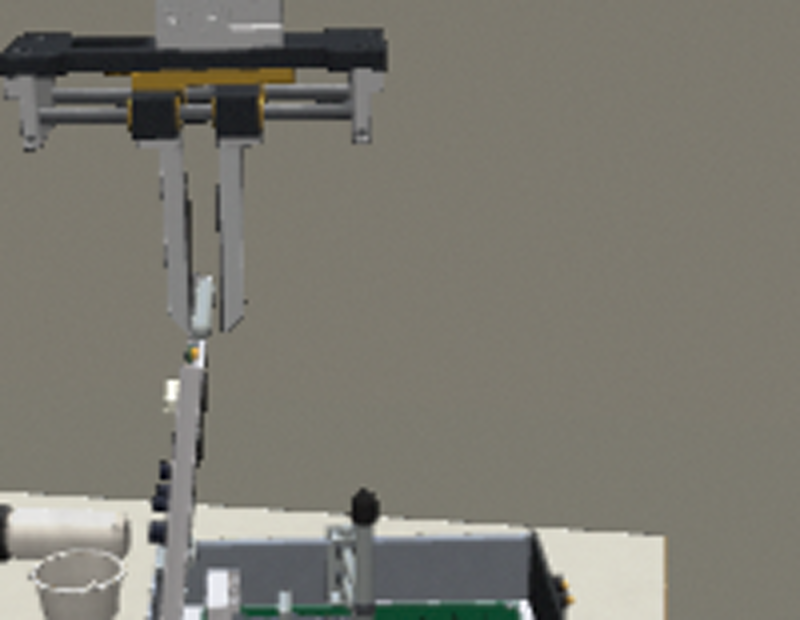

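move_arm([
  [0, -4, 0],
  [0, -4, 0],
  [0, -4, 1],
  [0, -3, 0],
  [0, -4, 1],
  [0, -4, 0],
  [0, -4, 1],
  [0, -4, 1],
  [0, -4, 1],
  [0, -4, 1],
], grip=[14, 14, 14, 14, 14, 14, 14, 14, 14, 14], twist=[0, 0, 0, 0, 0, 0, 0, 0, 0, 0])

```text
time_s: 14.25
tcp_pos: [0.5543, -0.1964, 0.2985]
eef_rot: [0.633, 0.774, -0.0, -0.0]
wrist_force: [-0.4, 0.5, -0.5]
finger_gap: 0.014
```

Run:
```python
from h import *
snap('side','s12');s=read_state(); print(s['time_s'],s['tcp_pos'],wc(s['tcp_pos']),np.degrees(psi_of(s['eef_rot'])[0]),s['wrist_force'],s['finger_gap'])
over('s12',(240,60,440,215),4,'s12z')
```

```text
14.3 [ 0.5538638  -0.19646645  0.29833033] [0.03184584 0.00171902 0.29833033] 101.40827678646141 [ 0.20679854 -0.09694624 -0.23240164] 0.014108379825601786
```

View pics/s12z.png

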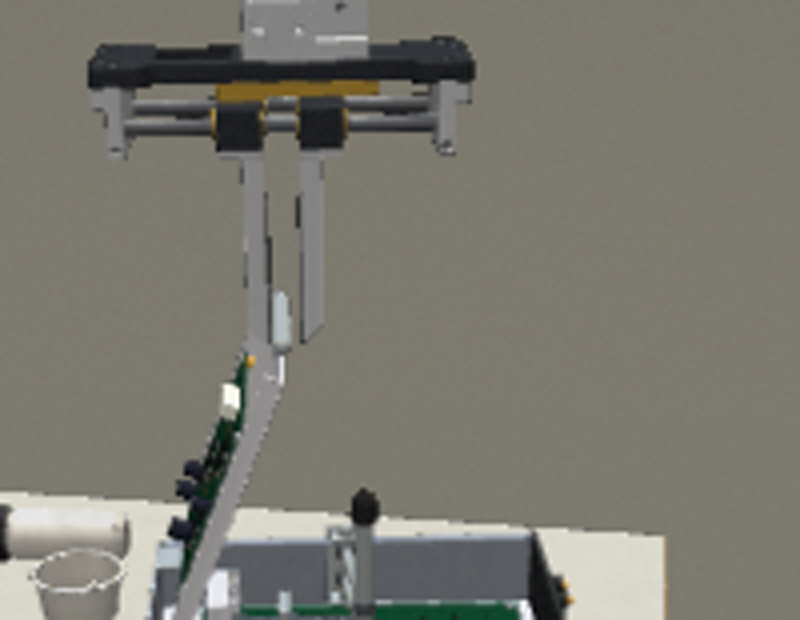

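move_arm([
  [0, -4, 2],
  [0, -3, 1],
  [0, -4, 2],
  [0, -4, 1],
  [0, -3, 2],
  [0, -4, 2],
], grip=[14, 14, 14, 14, 14, 14], twist=[0, 0, 0, 0, 0, 0])

```text
time_s: 14.9
tcp_pos: [0.5328, -0.2008, 0.2885]
eef_rot: [0.633, 0.774, -0.0, 0.0]
wrist_force: [-0.0, -0.2, 0.5]
finger_gap: 0.0143
```

Run:
```python
from h import *
snap('side','s13');s=read_state(); print(s['time_s'],s['tcp_pos'],wc(s['tcp_pos']),np.degrees(psi_of(s['eef_rot'])[0]),s['wrist_force'],s['finger_gap'])
over('s13',(240,60,440,215),4,'s13z')
```

```text
14.95 [ 0.53226398 -0.200777    0.2880202 ] [0.00982025 0.00180132 0.2880202 ] 101.4153250597922 [-1.07993218 -1.80561695 -0.63365962] 0.013670092460974325
```

View pics/s13z.png

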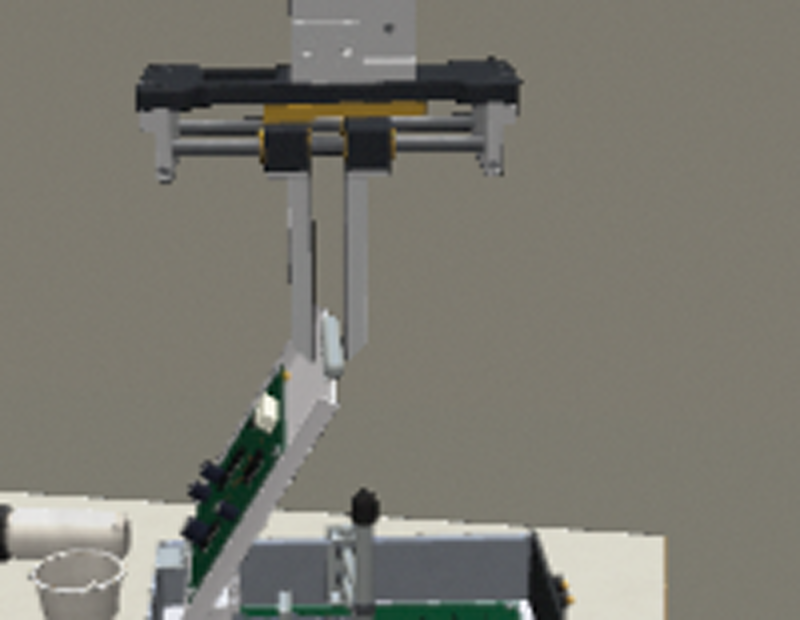

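move_arm([
  [0, 1, 0],
  [0, 1, 1],
  [0, 1, 0],
  [0, 1, 1],
  [0, 1, 0],
  [0, 0, 0],
], grip=[16, 18, 20, 22, 24, 24], twist=[0, 0, 0, 0, 0, 0])

```text
time_s: 15.55
tcp_pos: [0.5382, -0.1997, 0.2866]
eef_rot: [0.633, 0.774, 0.0, 0.0]
wrist_force: [-0.8, 0.1, 1.5]
finger_gap: 0.0241
```

move_arm([
  [0, -3, 2],
  [0, -4, 2],
  [0, -3, 2],
  [0, -4, 3],
], grip=[24, 24, 24, 24], twist=[0, 0, 0, 0])

```text
time_s: 15.95
tcp_pos: [0.5239, -0.2025, 0.2774]
eef_rot: [0.633, 0.774, 0.0, -0.0]
wrist_force: [-0.5, -0.0, 0.3]
finger_gap: 0.0244
```

Run:
```python
from h import *
snap('side','s14');s=read_state(); print(s['time_s'],s['tcp_pos'],wc(s['tcp_pos']),np.degrees(psi_of(s['eef_rot'])[0]),s['wrist_force'],s['finger_gap'])
over('s14',(240,60,440,215),4,'s14z')
```

```text
16.0 [ 0.52327529 -0.20250822  0.27669065] [0.00066686 0.00189691 0.27669065] 101.41239217394464 [-0.32743518 -1.16837466 -0.73624404] 0.02383044027666875
```

View pics/s14z.png

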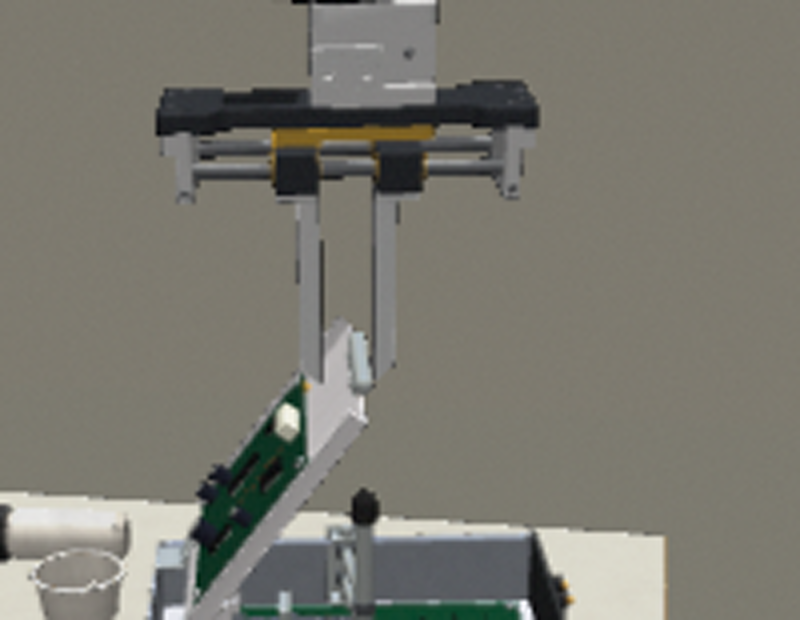

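move_arm([
  [0, -3, 3],
  [0, -3, 3],
  [0, -3, 2],
  [0, -3, 3],
  [0, -3, 3],
  [0, -3, 2],
], grip=[24, 24, 24, 24, 24, 24], twist=[0, 0, 0, 0, 0, 0])

```text
time_s: 16.6
tcp_pos: [0.5063, -0.2061, 0.2612]
eef_rot: [0.633, 0.774, 0.0, -0.0]
wrist_force: [-1.2, 0.1, -0.3]
finger_gap: 0.0242
```

Run:
```python
from h import *
snap('side','s15');s=read_state(); l=wc(s['tcp_pos']); print(s['time_s'],s['tcp_pos'],l,np.degrees(psi_of(s['eef_rot'])[0]),s['wrist_force'],s['finger_gap'])
bx=l[0]-.012+.005; a=np.arccos((.09-bx)/.162); print('alpha if on front',a,'h',.056+.162*np.sin(a)-(l[2]-.097))
over('s15',(240,60,440,215),4,'s15z')
```

```text
16.65 [ 0.50594037 -0.20605601  0.26085419] [-0.01702737  0.00187638  0.26085419] 101.40779298618975 [-1.60589164 -0.73678503 -1.16288112] 0.023848633289886574
alpha if on front 0.7899614980725929 h 0.007218646938904588
```

View pics/s15z.png

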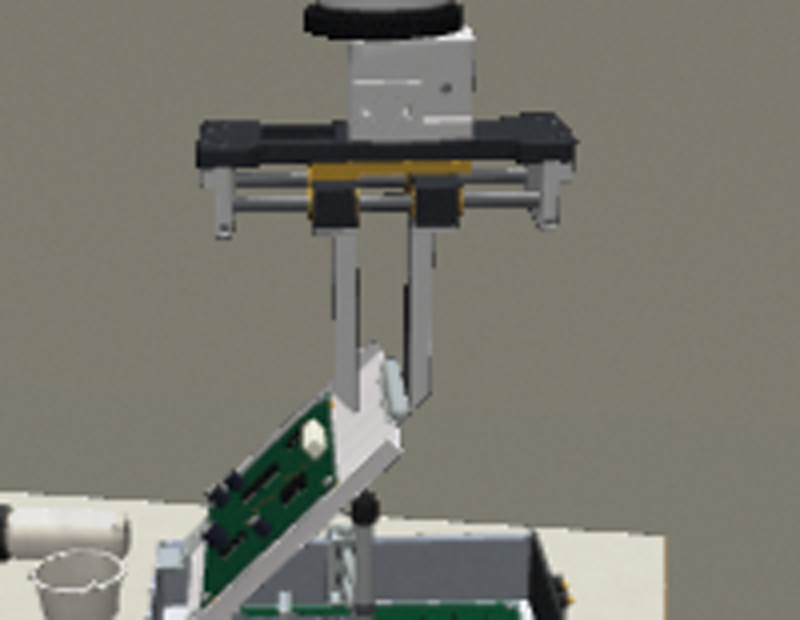

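move_arm([
  [0, -3, 3],
  [0, -2, 3],
  [0, -3, 3],
  [0, -2, 3],
], grip=[24, 24, 24, 24], twist=[0, 0, 0, 0])

```text
time_s: 17.05
tcp_pos: [0.4963, -0.2082, 0.2495]
eef_rot: [0.633, 0.774, -0.001, -0.0]
wrist_force: [-5.2, -1.3, 1.9]
finger_gap: 0.0239
```

Run:
```python
from h import *
snap('side','s16');s=read_state(); l=wc(s['tcp_pos']); print(s['time_s'],s['tcp_pos'],l,s['wrist_force'],s['finger_gap'])
bx=l[0]-.012+.005; a=np.arccos((.09-bx)/.162); print('alpha if on front',a,'h',.056+.162*np.sin(a)-(l[2]-.097))
over('s16',(240,60,440,215),4,'s16z')
```

```text
17.1 [ 0.49591413 -0.20825323  0.24892225] [-0.02729038  0.00172217  0.24892225] [-4.11000993 -3.01102374  2.4055043 ] 0.024099042045976467
alpha if on front 0.6962937032220217 h 0.007981075996297243
```

View pics/s16z.png

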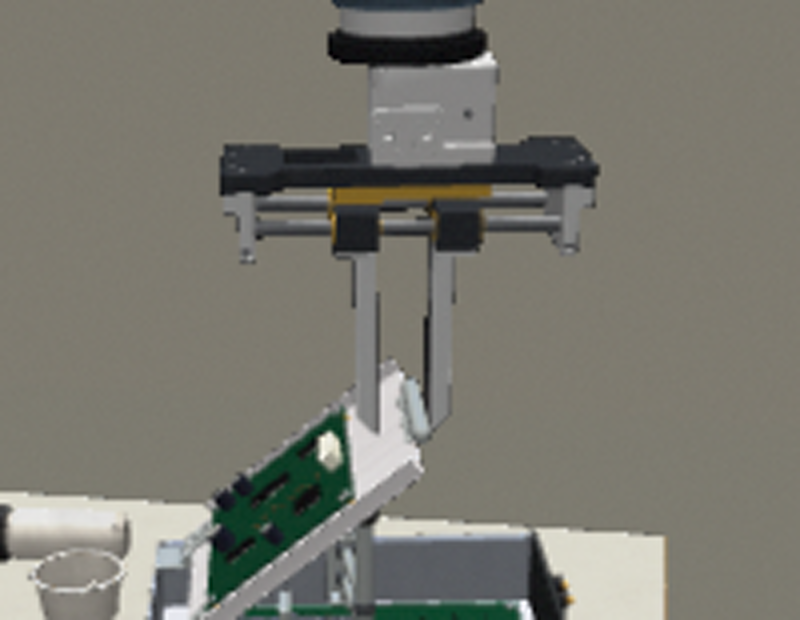

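move_arm([
  [0, 1, 0],
  [0, 1, -1],
  [0, 1, 0],
  [0, 1, -1],
  [0, 1, 0],
  [0, 0, 0],
], grip=[26, 28, 30, 32, 34, 34], twist=[0, 0, 0, 0, 0, 0])

```text
time_s: 17.7
tcp_pos: [0.5021, -0.2069, 0.2517]
eef_rot: [0.633, 0.774, 0.0, 0.0]
wrist_force: [-0.3, 0.4, 0.2]
finger_gap: 0.0337
```

Run:
```python
from h import *
snap('wrist','w17');snap('side','s17');s=read_state(); l=wc(s['tcp_pos']); print(s['time_s'],s['tcp_pos'],l,s['wrist_force'],s['finger_gap'])
bx=l[0]-.017+.005; a=np.arccos((.09-bx)/.162); print('alpha if on front',a,'h',.056+.162*np.sin(a)-(l[2]-.097))
over('s17',(240,60,440,215),4,'s17z')
```

```text
17.8 [ 0.50198802 -0.20689167  0.25170179] [-0.02106698  0.00184546  0.25170179] [-1.41938145  0.03976862  0.10091116] 0.03428684169968184
alpha if on front 0.7079866189922905 h 0.006647713879926936
```

View pics/s17z.png

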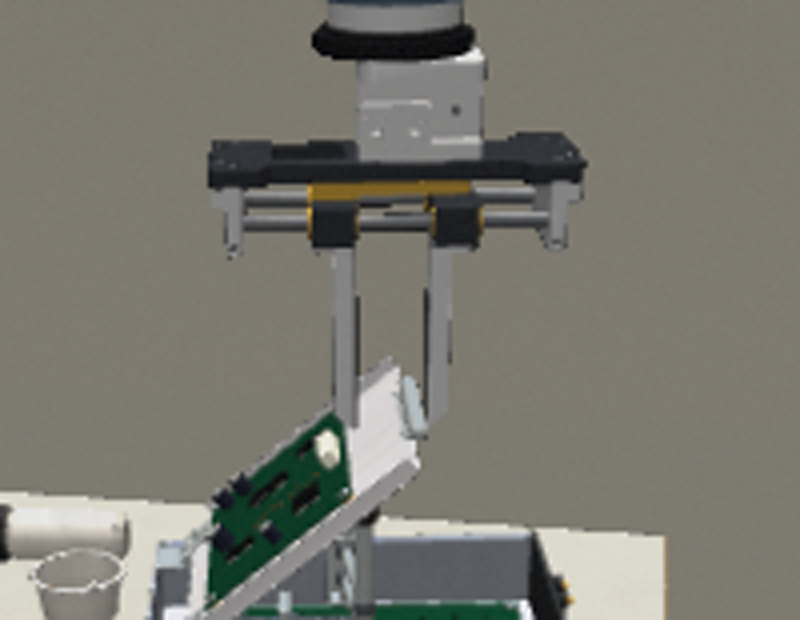

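View pics/w17.png

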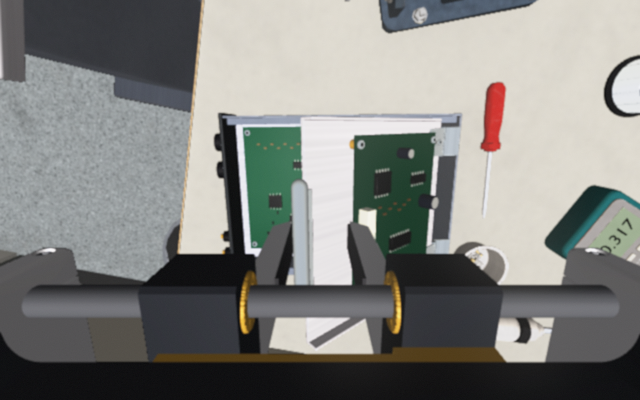

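move_arm([
  [0, -2, 1],
  [0, -2, 2],
  [0, -2, 1],
], grip=[34, 34, 34], twist=[0, 0, 0])

```text
time_s: 18.1
tcp_pos: [0.4955, -0.2082, 0.2473]
eef_rot: [0.633, 0.774, 0.0, -0.0]
wrist_force: [-0.6, 0.1, -0.9]
finger_gap: 0.0337
```

Run:
```python
from h import *
snap('side','s18');s=read_state(); l=wc(s['tcp_pos']); print(s['time_s'],s['tcp_pos'],l,s['wrist_force'],s['finger_gap'])
bx=l[0]-.017+.005; a=np.arccos((.09-bx)/.162); print('alpha if on front',a,'h',.056+.162*np.sin(a)-(l[2]-.097))
over('s18',(290,130,390,210),7,'s18z')
```

```text
18.15 [ 0.49528102 -0.20821508  0.24713629] [-0.02790318  0.00188578  0.24713629] [-1.1361391  -0.51953132 -1.3462745 ] 0.03377609354330548
alpha if on front 0.6403754109813906 h 0.0026581410095357083
```

View pics/s18z.png

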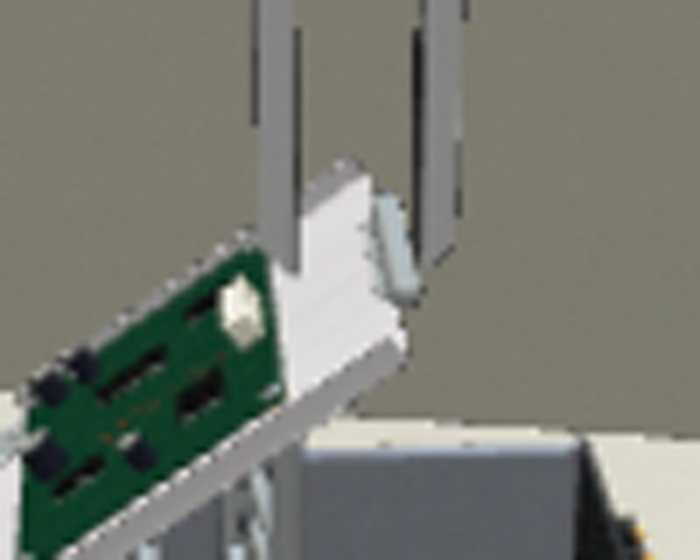

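move_arm([
  [0, -1, 2],
  [0, -2, 2],
  [0, -2, 1],
  [0, -2, 1],
], grip=[34, 34, 34, 34], twist=[0, 0, 0, 0])

```text
time_s: 18.55
tcp_pos: [0.4891, -0.2097, 0.2417]
eef_rot: [0.633, 0.774, 0.0, 0.0]
wrist_force: [-0.3, -0.3, 0.2]
finger_gap: 0.0336
```

Run:
```python
from h import *
snap('wrist','w19');snap('side','s19');s=read_state(); l=wc(s['tcp_pos']); print(s['time_s'],s['tcp_pos'],l,s['wrist_force'],s['finger_gap'])
over('s19',(290,130,390,210),7,'s19z')
a=ld('s18')[2].astype(int);b=ld('s19')[2].astype(int);d=abs(a-b).max(2)
print('diff in tray region',(d[165:200,290:325]>25).sum(), (d[155:175,340:350]>25).sum())
```

```text
18.65 [ 0.4889286  -0.20968782  0.24165655] [-0.03442169  0.00170908  0.24165655] [ 0.2539258  -0.44612699  0.54625275] 0.03444670166999447
diff in tray region 274 93
```

View pics/s19z.png

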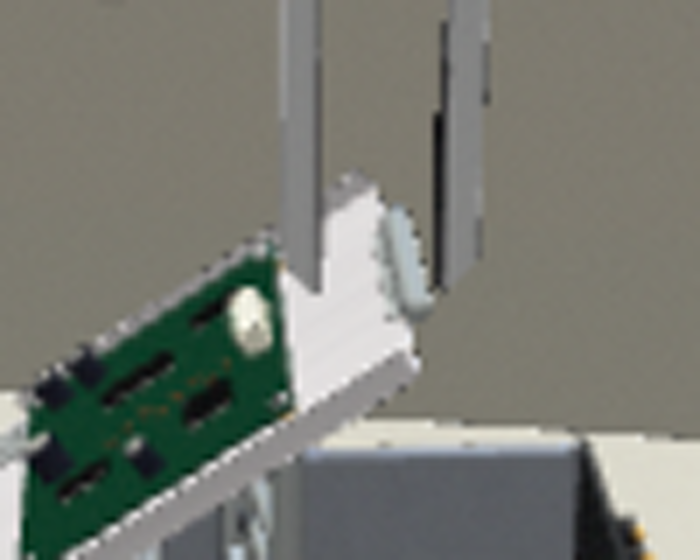

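View pics/w19.png

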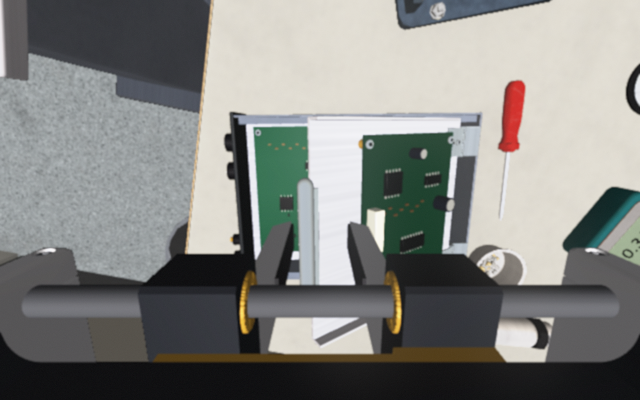

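move_arm([
  [0, -2, 2],
  [0, -2, 2],
  [0, -2, 2],
  [0, -2, 2],
], grip=[34, 34, 34, 34], twist=[0, 0, 0, 0])

```text
time_s: 19.05
tcp_pos: [0.4813, -0.2112, 0.2337]
eef_rot: [0.633, 0.774, 0.0, 0.0]
wrist_force: [2.4, 2.0, 5.0]
finger_gap: 0.0338
```

Run:
```python
from h import *
snap('wrist','w20');snap('side','s20');s=read_state(); l=wc(s['tcp_pos']); print(s['time_s'],s['tcp_pos'],l,s['wrist_force'],s['finger_gap'])
over('s20',(290,130,390,210),7,'s20z')
over('w20',(200,90,480,260),2.8,'w20z')
```

```text
19.15 [ 0.48142151 -0.21120013  0.23399867] [-0.04207958  0.0017238   0.23399867] [2.19842613 1.32268017 1.35664197] 0.03370294516220307
```

View pics/s20z.png

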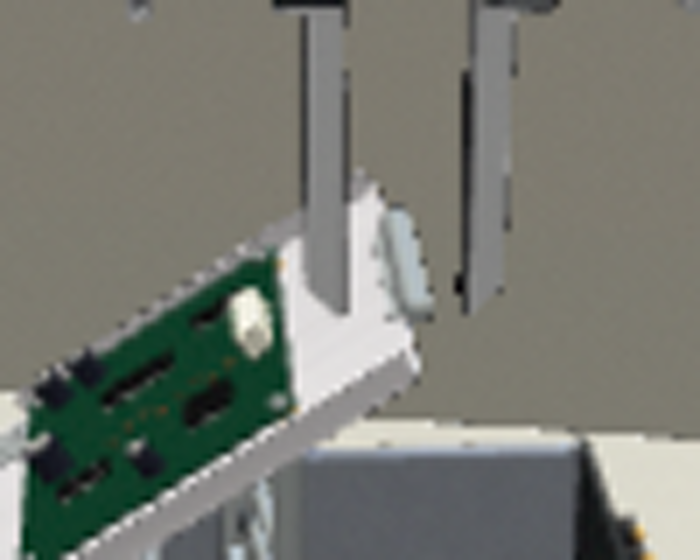

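View pics/w20z.png

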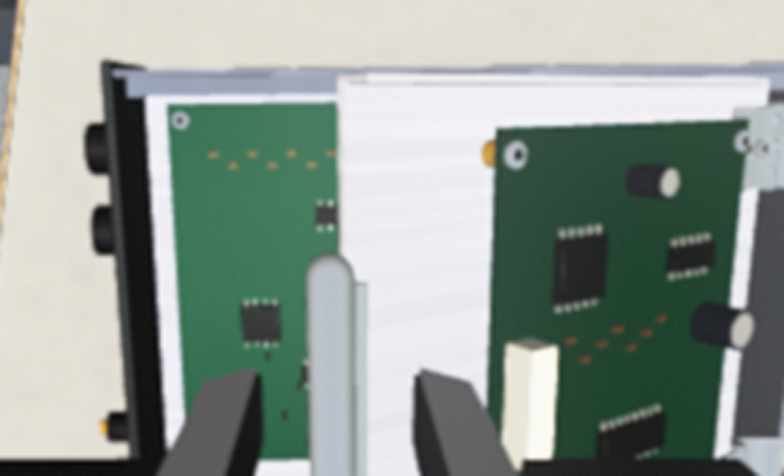

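move_arm([
  [0, 0, -3],
  [0, 0, -5],
  [0, 0, -10],
  [0, 0, -20],
  [0, 0, -30],
  [0, 0, -30],
  [0, 0, 0],
  [0, 0, 0],
], grip=[34, 34, 34, 34, 34, 34, 34, 34], twist=[0, 0, 0, 0, 0, 0, 0, 0])

```text
time_s: 19.95
tcp_pos: [0.4812, -0.2113, 0.3325]
eef_rot: [0.633, 0.774, -0.0, 0.001]
wrist_force: [-0.7, 0.2, 0.0]
finger_gap: 0.0342
```

Run:
```python
from h import *
snap('wrist','w21');snap('side','s21');snap('top','t21');s=read_state(); l=wc(s['tcp_pos']); print(s['time_s'],s['tcp_pos'],l,s['wrist_force'],s['finger_gap'])
# tray corner angle check
over('s21',(240,60,440,215),4,'s21z',box()+[(cw(.09,0,.056),cw(.09-.162*np.cos(a),0,.056+.162*np.sin(a)),c) for a,c in ((.55,(255,0,0)),(.65,(0,255,0)),(.75,(0,0,255)))])
over('w21',(160,60,500,260),2.3,'w21z')
```

```text
20.1 [ 0.48059439 -0.21085138  0.33007768] [-0.04282057  0.00223045  0.33007768] [ 0.02356258 -0.04677758  0.23109996] 0.033684823424963206
```

View pics/s21z.png

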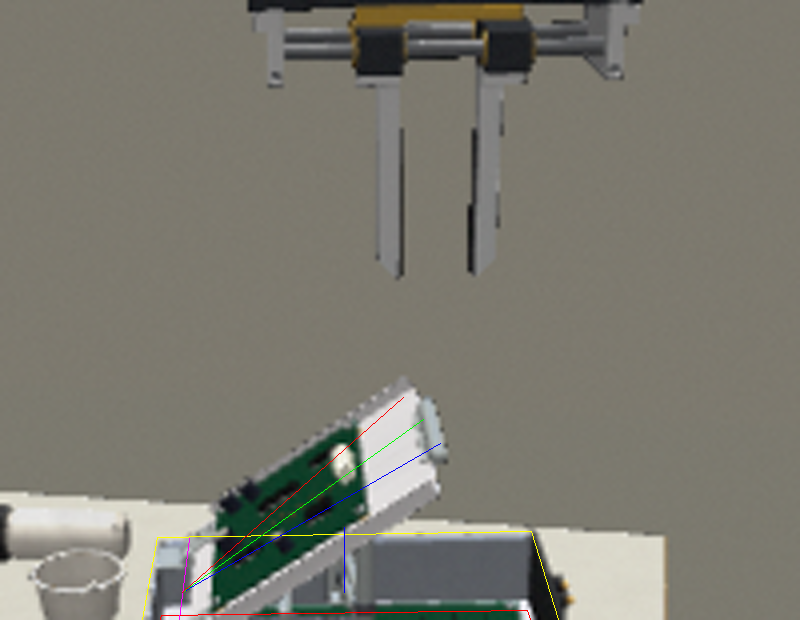

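View pics/w21z.png

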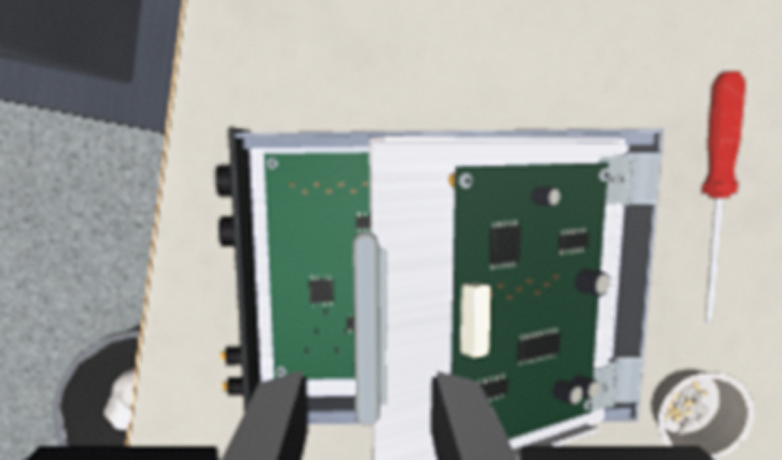

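Run:
```python
from h import *
a=ld('s8')[2][150:235,290:400,::-1];b=ld('s21')[2][150:235,290:400,::-1]
cv2.imwrite('pics/cmp.png',cv2.resize(np.hstack([a,b]),None,fx=3.6,fy=3.6,interpolation=cv2.INTER_CUBIC))
s=snap('side','s22'); d=abs(s['color'].astype(int)-ld('s21')[2].astype(int)).max(2); print('moved px',(d[150:240,270:400]>20).sum())
```

```text
moved px 0
```

View pics/cmp.png

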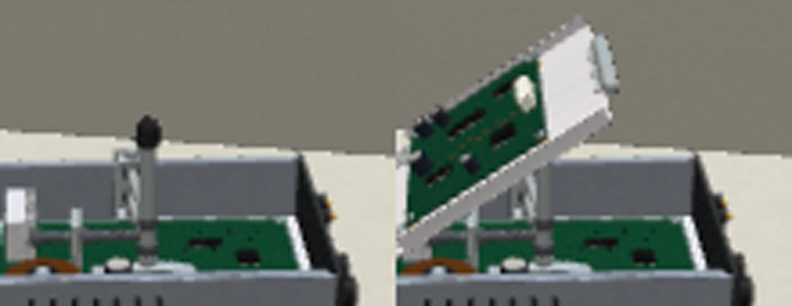

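View pics/t21.png

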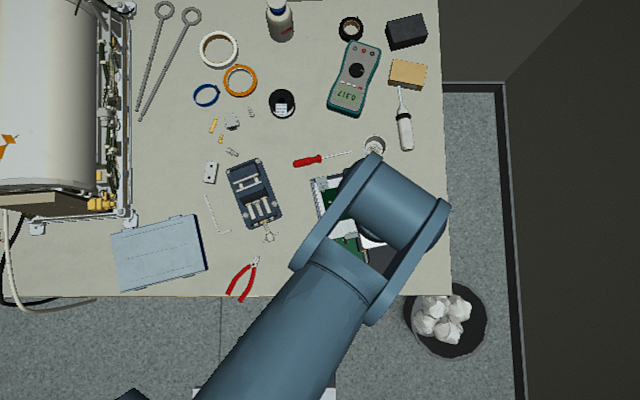

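```bash
python3 -c "
from h import *
print(finish_job())"
```

```text
the job is handed in; nothing more can be done
None
```

The tray is in its service position: the prop leg is home against its stop screw, and the tray rests on the leg's rubber cap. I handed the job in at about 20 s of the 67 s allowed; it reports no verdict.

- **Leg:** I pushed the post out with the closed fingers. I felt the catch, with about 6 to 7 N at its mouth and 5 N of drag after it. The stop then showed as a sudden rise. I held about 12 N sideways there (up to about 14 N in all, against the 20 N limit) with the tray still standing open. The leg angle is about 1.47 rad.
- **Tray:** I caged the lip bar between the fingers, drew it forward and lowered it slowly onto the cap. Then I lifted the gripper clear.
- **Last checks:**
  - The lip stands at about 0.62 rad in the side view, which matches the angle worked out for the tray resting on the cap.
  - Two side pictures taken one after the other show no movement.
  - The post has not moved since it reached the stop.
  - The wrist force is near zero.
  - The screwdriver and cutters look unmoved. The pot is partly hidden by the arm in the last top view, but the side view shows it in place.

**Small contacts:** during the lowering the wrist showed short readings of up to about 6 N. The cause was probably a finger rubbing the bar or the sheet, and they disappeared when I opened the jaws and lifted. The force between the tray and the leg was not measured, only inferred from the angle and the stillness.

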